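# Stop a turned roller under the ring light, then send it to the box

## Robot

A 6-joint arm with a two-finger parallel gripper is mounted at the origin on the work surface. World frame = base frame: x ahead of the robot, y to its left, z up, the work surface at z = 0. Lengths are in m, angles in rad, forces in N, time in s.
With the tool pointing down it reaches from about 0.3 to 0.775 m from the base axis. Payload 14.6 kg.
Tool frame: the origin (TCP) lies midway between the tips of the shut fingers; the grasp point (between the pads) lies 19 mm behind it (ctrl.grip_depth is the distance from the TCP to the grasp point, in m); z points along the fingers, x is the direction in which the jaws open and shut, and the axes are right-handed (so a half turn about z gives the same grasp; the last joint's range is limited). The gripper opens to 94 mm and grips with 3 to 60 N. Pads are 16 mm wide; open, the fingers measure 119 mm over their backs; the gripper's body (75 mm by 177 mm) begins 78 mm behind the grasp point.
Start: joints at [-1.265, 0.3, 1.521, -0, 1.321, -0.067], TCP at [0.2, -0.512, 0.179] pointing down, gripper open.
Joint ranges: [-3.03, 3.03], [-0.79, 2.21], [0.23, 2.52], [-1.04, 4.18], [0, 3.07], [-2.55, 2.55]. Speed limits (rad/s): [2.22, 2.22, 2.57, 3.14, 3.14, 3.14].

## Interface

Orientations are given as [roll, pitch, yaw] about the fixed x, y, z axes, in that order (R = Rz(yaw) Ry(pitch) Rx(roll)).
In Python, from station import ctrl gives the robot as it stands.
- The arm moves only by the tool play_rows, never from a script. Its argument "steps" is a list that holds one entry, the list of rows, each a list of 7 numbers: the shift along the tool's x, y, z in cm, then the turn, a rotation vector about the tool's x, y, z in rad, then the opening, from 0 (shut) to 1 (fully open). In form: [[[x, y, z, ax, ay, az, hand], ...]]. A call has 1 to 20 rows; each row is the pose to reach, as a shift and turn from the pose measured when the call began, along the tool's axes at that moment; what a row does not reach only later rows make up. A row lasts 1/12 s, in which the tool goes at most 41.7 mm and 7.16 degrees, less where a joint would pass 70% of its speed; a pose out of reach is approached as far as the arm can. A call with a gripper value outside its range is refused whole. The fingers move at their own pace and stop on an object; "force" is the grip in N (left out, the last holds). Time passes only in rows, so rows that repeat a pose let the fingers close. It gives the time, the measured TCP pose, the force and the opening at its end, in the units of the state.
- ctrl.get_obs(): the state, without advancing time (a new reading comes with each control period).
- ctrl.camera(name): name is "scene" or "top" or "wrist"; returns a dict with "frame" (384x512x3 uint8, blue, green, red), "fovy" (degrees; the focal length in pixels is half the picture's height over the tangent of half this angle, whatever the lens; pixels are square), "cx", "cy" (the principal point, pixels), "D" ([k1, k2, p1, p2, k3] as OpenCV has them; the pictures are not rectified), "world_to_cam" (4x4, takes a point from world to camera coordinates). Camera axes: x right, y up, looking along -z (the intrinsics and any distortion apply to the point x, -y, -z); pixel columns grow to the right and rows downward; lengths in m; the calibration is good to about 2 mm. A picture is of the moment at which its call begins. There is no depth.
- ctrl.hand_in(): hands the job in, once; it reports no verdict.
The state is a dict: "time_s": time; "qpos": joint angles; "joint_vel": joint speeds; "tau": joint torques, N m; "ee_pos": TCP position; "eef_rot": TCP orientation; "force": force on the tool from outside, world axes, zero at the start; "moment": the same for the moment, N m; "grip_width": finger opening in m.
Only numpy, scipy, OpenCV 4.12 (cv2) and the standard library are available. Lean on these libraries where they do the work, as an engineer would, in place of code of your own. Each camera call takes 0.05 s, during which the arm holds its last target. There are 200 camera calls.

## Task

Take the hinged, arch-floored wooden chute by its crossbar and tilt it so that the wooden roller rolls up to the ring light; bring it to rest centred under the ring and keep it still there for five seconds while its picture is taken. Then let it roll on out of the open end into the box, lower the chute gently back onto its rest and let go. Do not touch the roller itself, do not let it fall on the table, and leave the other goods on the stall where they are.

Things in the scene. Friction and masses are not known exactly. Their poses are not given: they have to be found in the camera images.
- stand: Fixed wooden stand of the chute: a baseboard 130 x 370 x 12 mm with two uprights for the hinge and a rest block. Origin on the table straight below the middle of the hinge axis; z up; its x axis is parallel to the hinge axis; the chute runs from the hinge along the stand's -y (to the crossbar, 430 mm away) and 70 mm along +y (open outlet over the box). Turned by yaw from start to start.
- hinge_mid (a point): Middle of the chute's hinge axis, 100 mm above the table.
- chute (a joint): Tilt of the chute (rad): 0 level; positive with the crossbar end raised, so that the roller rolls towards the hinge and the outlet (stand's +y); -0.11 lying on its rest block (at the start, and where it falls if let go); upper stop +0.15. The hinge turns freely; the chute weighs about 0.5 kg (about 2 N at the crossbar).
- bar_mid (a point): Middle of the chute's crossbar: a round wooden bar 14 mm in diameter, 100 mm long (84 mm free between two side arms), parallel to the hinge axis (stand's x), 430 mm from the hinge and 20 mm above the hinge axis when level. It can turn between the pads: pinch it from above, fingers closing along the stand's y.
- outlet (a point): Floor of the chute at its open outlet, 70 mm past the hinge, 12 mm above the hinge axis when level. The chute is a wooden trough 430 mm long, 76 mm wide inside, side boards up to 47 mm above the hinge axis. At the crossbar end a plate (inner face 360 mm from the hinge) closes it; its top is 30 mm higher than the crossbar's axis, which is 62 mm beyond it.
- roller: Turned wooden roller, a cylinder 70 mm in diameter and 70 mm long, nominally 180 g, lying across the chute; origin at its middle. It starts at rest at the low end against the end plate. The chute's slatted floor is arched upwards, radius 2.5 m, its crown 145 mm from the hinge towards the crossbar, 9 mm above the floor's ends: left alone, a roller runs off to one end.
- roller_center (a point): The same middle of the roller, 47 to 56 mm above the hinge axis when level. With y its place along the stand's y from the hinge (m, negative on the crossbar side) it accelerates along +y at about 6.5 x (tilt + (y + 0.145) / 2.5) m/s2 (tilt in rad), so balancing it needs another tilt at each place. Rolling loss is small, like 0.015 rad of tilt against its motion.
- ring_center (a point): Centre of the ring light: a level white ring, 88 mm mean diameter, 14 mm thick, 245 mm above the table on a stand beyond the chute; its centre is straight above the chute's middle line. The roller must rest below this point.
- box_in (a point): Centre of the inner floor of the fixed plywood collecting box under the outlet: outside 110 x 140 mm (the long side along the chute), 70 mm high, walls 5 mm, floor 5 mm above the table; axes as the stand's.
- coaster: Bystander: wooden coaster with a square window, 100 x 100 x 20 mm, origin at its underside.
- house: Bystander: small wooden house block, 50 x 80 x 100 mm, origin at its underside.
- oil: Bystander: small amber bottle of wood oil, 52 mm in diameter, 110 mm high, origin at its underside.
- cup: Bystander: white cup, 72 mm in diameter, 70 mm high, origin at its underside.
There are look-alikes about, which are no part of the job. Several things look just like the part that bears ring_center: the one meant starts nearest to the robot's base. What is shaped like the part that bears box_in but yellow is not meant.

How it is judged:
On the way, in this order (a step that is already met when the one before it is completed fails the run):
1. the roller rests under the ring light (within 15 mm of its centre, seen from above, slower than 0.08 m/s) for 4 s (horizontal distance between roller_center and ring_center below 0.015 m and linear speed of roller below 0.08 m/s and z of roller_center in the frame of stand above 0.09 m), for 4 s.
2. the roller is in the box (x of roller_center in the frame of box_in between -0.05 and 0.05 m and y of roller_center in the frame of box_in between -0.06 and 0.06 m and z of roller_center in the frame of box_in below 0.05 m), for 0.2 s.
At the end, for the whole second after the job is handed in: The roller lies in the box (centre within 50 mm across and 60 mm along of the floor's centre, less than 50 mm above the floor), slower than 0.1 m/s, and the chute is back on its rest (tilt below -0.095 rad), released (all of step 2 and value of joint chute below -0.095 rad and linear speed of roller below 0.1 m/s); the robot touches nothing.
It fails at once if the robot touches the roller (contact force between any of the fingers, the arm and roller above 0.3 N).
It fails at once if the roller falls beside the box onto the table (height (world z) of roller_center below 0.055 m and not (x of roller_center in the frame of box_in between -0.05 and 0.05 m and y of roller_center in the frame of box_in between -0.06 and 0.06 m and z of roller_center in the frame of box_in below 0.05 m)).
It fails at once if the chute is dropped or slammed down (faster than 0.6 rad/s) (velocity of joint chute below -0.6 rad/s).
It fails at once if one of the other goods is moved by more than 20 mm or tipped (distance of any of coaster, house, oil, cup from where it was at the start of the episode above 0.02 m or angle between any of coaster, house, oil, cup's own z axis and vertical above 0.3 rad).
It also fails if it takes over 58 s, if anything falls off the work surface, if the arm or the gripper's body presses on something with over 40 N, if the wrist force passes 120 N, or if a joint passes its speed limit or range.

## Working session

There is one attempt and no reset: what is moved stays moved. The work goes in short steps, Python scripts to look and compute and a tool call to move; the robot and the scene stay as the last step left them, time stands still between calls to the robot, and variables do not carry over. Pictures are saved under pics/ and viewed, about 8 in all and at most 12, crops included, and the job is handed in when it is done.

Besides the shell and the picture viewer there is one more tool, called after "Emit:" as a command line: name --argument value ..., lists and objects as JSON in quotes. play_rows: Moves the arm, as the interface text tells. Its arguments: {"type":"object","properties":{"steps":{"type":"array"},"force":{"type":"number"}},"required":["steps"]}

```bash
mkdir -p pics; ls; cat > h.py <<'E'
import numpy as np, cv2
from station import ctrl
def cam(n):
    c=ctrl.camera(n); f=192/np.tan(np.radians(c['fovy'])/2)
    c['K']=np.array([[f,0,c['cx']],[0,f,c['cy']],[0,0,1]]); c['Dv']=np.array(c['D'],float); return c
def ray(c,uv):
    p=cv2.undistortPoints(np.array([[uv]],float),c['K'],c['Dv'])[0,0]
    T=np.array(c['world_to_cam']);R=T[:3,:3]
    o=-R.T@T[:3,3]; d=R.T@np.array([p[0],-p[1],-1]); return o,d/np.linalg.norm(d)
def plane(c,uv,z):
    o,d=ray(c,uv); return o+d*(z-o[2])/d[2]
def proj(c,P):
    T=np.array(c['world_to_cam']);q=(T[:3,:3]@np.atleast_2d(P).T).T+T[:3,3]
    q=q*[1,-1,-1]
    return cv2.projectPoints(q,np.zeros(3),np.zeros(3),c['K'],c['Dv'])[0][:,0]
E
python3 - <<'E'
from h import *
import pickle
for n in ('scene','top'):
    c=cam(n); pickle.dump(c,open(n+'.pkl','wb'))
    cv2.imwrite(f'pics/{n}0.png',cv2.resize(c['frame'],(800,600),interpolation=cv2.INTER_CUBIC))
    print(n,c['K'].round(1).tolist(),c['D'],ray(c,(256,192)))
print(ctrl.get_obs(), ctrl.grip_depth)
E
```

```text
pics
scene [[368.1, 0.0, 255.5], [0.0, 368.1, 190.8], [0.0, 0.0, 1.0]] [-0.11394639  0.          0.          0.          0.        ] (array([1.13821983, 0.10673211, 0.9139295 ]), array([-0.62203125, -0.02904145, -0.78245365]))
top [[439.5, 0.0, 256.8], [0.0, 439.5, 193.0], [0.0, 0.0, 1.0]] [-0.14942043  0.          0.          0.          0.        ] (array([0.4025098 , 0.0830591 , 1.23531048]), array([ 0.11938271, -0.01125287, -0.99278454]))
{'time_s': 0.1, 'qpos': array([-1.26459050e+00,  3.00416838e-01,  1.52148420e+00,  1.92914367e-05,
        1.32071727e+00, -6.66457727e-02]), 'joint_vel': array([ 0.00076113, -0.0010461 , -0.00033065,  0.00089071,  0.00073983,
       -0.00149137]), 'tau': array([ 2.84008805e-03, -5.32633531e+01, -3.53282726e+01,  7.10156746e-02,
        2.34677747e-02, -6.76896866e-05]), 'ee_pos': array([ 0.20025245, -0.51197709,  0.17825709]), 'eef_rot': array([-3.14150570e+00,  1.02213396e-03, -1.19794946e+00]), 'force': array([-0.85625504, -0.32168986, -0.06003454]), 'moment': array([-0.01345669, -0.02322027,  0.00409593]), 'grip_width': 0.09432548092970577} 0.0188
```

View pics/scene0.png

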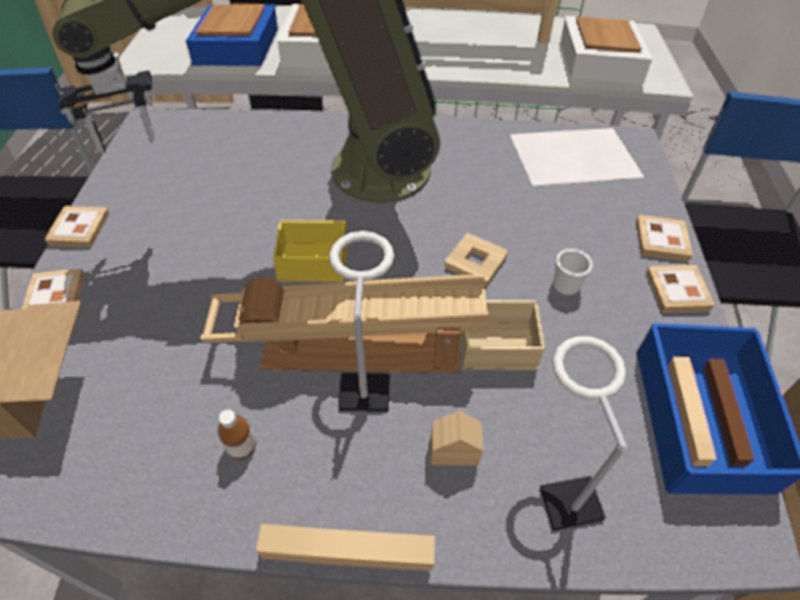

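View pics/top0.png

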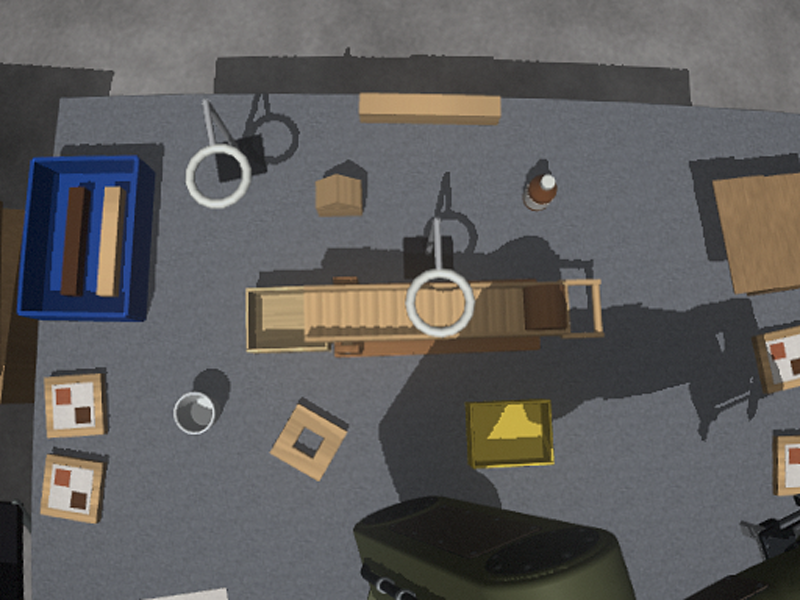

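```bash
python3 - <<'E'
from h import *
import pickle
t=pickle.load(open('top.pkl','rb')); s=pickle.load(open('scene.pkl','rb'))
a=cv2.resize(t['frame'][165:235,150:400],None,fx=3.2,fy=3.2,interpolation=cv2.INTER_CUBIC)
b=cv2.resize(s['frame'][140:260,120:370],None,fx=3.0,fy=3.0,interpolation=cv2.INTER_CUBIC)
b=cv2.copyMakeBorder(b,0,0,0,50,cv2.BORDER_CONSTANT)
cv2.imwrite('pics/crop.png',np.vstack([a,b])[:600]); print(a.shape,b.shape)
for n,c in (('top',t),('scene',s)):
    f=c['frame'].astype(int); m=((f.min(2)>165)&(f.max(2)-f.min(2)<25)).astype(np.uint8)
    k,_=cv2.findContours(m,cv2.RETR_LIST,cv2.CHAIN_APPROX_NONE)
    for q in k:
        if len(q)>40:
            e=cv2.fitEllipse(q); print(n,len(q),np.round(e[0],2),np.round(e[1],1),plane(c,e[0],.245).round(4))
E
```

```text
(224, 800, 3) (360, 800, 3)
top 99 [140.37 380.13] [ 5.3 70.1] [0.0938 0.3256 0.245 ]
top 43 [ 49.87 319.99] [13.3 14.2] [0.2198 0.5405 0.245 ]
top 43 [ 39.6  305.32] [13.3 14. ] [0.2521 0.5666 0.245 ]
top 104 [ 44.88 312.55] [29.4 32.4] [0.2362 0.5531 0.245 ]
top 82 [506.99 298.1 ] [ 8.8 33.4] [ 0.2761 -0.5277  0.245 ]
top 42 [ 52.49 265.13] [13.  13.7] [0.3458 0.5377 0.245 ]
top 144 [123.5  264.41] [24.5 25.4] [0.3529 0.3689 0.245 ]
top 42 [ 40.17 253.36] [12.7 14.2] [0.3718 0.5694 0.245 ]
top 103 [ 46.46 259.24] [29.2 31.9] [0.3588 0.5531 0.245 ]
top 110 [502.94 227.43] [21.8 27.9] [ 0.4446 -0.5203  0.245 ]
top 99 [281.18 193.68] [34.7 35.4] [0.5185 0.0146 0.245 ]
top 150 [281.06 190.78] [39.7 52.2] [0.5252 0.0149 0.245 ]
top 93 [138.72 112.34] [31.5 34.5] [0.7062 0.3497 0.245 ]
top 111 [138.64 112.39] [38.4 40.3] [0.7061 0.3499 0.245 ]
scene 90 [377.11 233.51] [28.  35.7] [0.7045 0.3501 0.245 ]
scene 185 [380.94 241.79] [38.1 74.3] [0.7251 0.3555 0.245 ]
scene 66 [ 29.56 184.24] [13.1 24.5] [ 0.6176 -0.4768  0.245 ]
scene 75 [435.9  182.29] [18.6 27.7] [0.5481 0.5212 0.245 ]
scene 49 [367.24 167.3 ] [14.2 20.5] [0.5104 0.354  0.245 ]
scene 59 [367.36 167.3 ] [16.4 24. ] [0.5104 0.3543 0.245 ]
scene 76 [231.08 162.39] [22.7 30.6] [0.5165 0.0148 0.245 ]
scene 146 [230.7  168.76] [36.5 50.1] [0.5378 0.016  0.245 ]
scene 105 [425.42 150.29] [15.1 24. ] [0.4374 0.521  0.245 ]
scene 74 [ 48.34 143.02] [14.4 24.5] [ 0.473  -0.4889  0.245 ]
scene 200 [367.16  99.83] [37.  88.4] [0.235  0.3926 0.245 ]
scene 140 [303.06  37.88] [ 2.4 63.5] [-0.1158  0.2113  0.245 ]
scene 521 [357.59  36.93] [ 47.9 170.3] [-0.1459  0.4139  0.245 ]
scene 140 [103.32  30.46] [33.9 52.7] [-0.1433 -0.5446  0.245 ]
scene 197 [303.04  17.4 ] [ 22.2 106.6] [-0.2803  0.2165  0.245 ]
scene 153 [182.47  25.55] [29.5 45.9] [-0.1822 -0.2427  0.245 ]
```

View pics/crop.png

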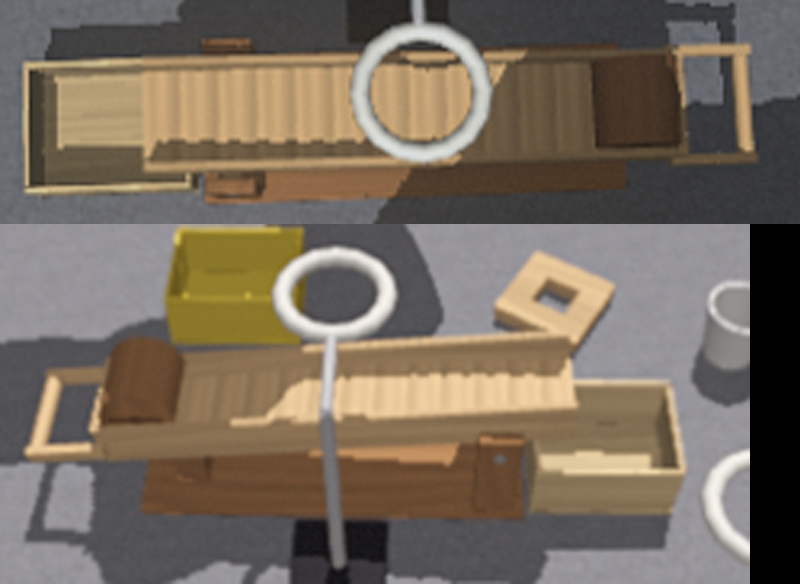

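```bash
cat >> h.py <<'E'
def bary(t): # bar pos (s along stand y, z world) at tilt t
    c,s=np.cos(t),np.sin(t); return np.array([-.43*c+.02*s, .1+.43*s+.02*c])
E
python3 - <<'E'
from h import *
import pickle
t=pickle.load(open('top.pkl','rb'))
P=lambda u,v,z: plane(t,(150+(u+.5)/3.2-.5,165+(v+.5)/3.2-.5),z)
b1,b2=P(742,47,.0727),P(745.5,157,.0727)
o1,o2=P(143.5,58,.1544),P(148,168,.1544)
print(b1,b2,o1,o2, np.linalg.norm(b1-b2),np.linalg.norm(o1-o2))
bm,om=(b1+b2)/2,(o1+o2)/2
d=(om-bm)[:2];L=np.linalg.norm(d);d/=L
print('L',L,'expected .494; dir',d,'angle',np.degrees(np.arctan2(d[1],d[0])),'bar dir',np.degrees(np.arctan2(*(b1-b2)[[1,0]])))
mid=((om+bm)[:2])/2; H=mid+d*(-( .0644-.4296)/2)
print('bar',bm,'H',H)
ring=np.array([.5175,.0147]); print('ring along',(ring-H)@d,'cross',(ring-H)@[-d[1],d[0]])
# check: stand pts in scene view
for n in('top','scene'):
    c=pickle.load(open(n+'.pkl','rb')); f=c['frame'].copy()
    x=np.array([d[1],-d[0]])
    pts=[[*(H+d*-.4296+x*k),.0727] for k in(-.05,.05)]+[[*(H+d*.0644+x*k),.1544] for k in(-.043,.043)]
    print(n,proj(c,pts).round(1).tolist())
E
```

```text
[ 0.58176526 -0.27095123  0.0727    ] [ 0.48816894 -0.27203683  0.0727    ] [0.55344206 0.22397041 0.1544    ] [0.46801469 0.21808779 0.1544    ] 0.09360260825123883 0.08562967677688933
L 0.49311920033876483 expected .494; dir [-0.04915388  0.99879122] angle 92.81744546764432 bar dir 0.6645301554462792
bar [ 0.5349671  -0.27149403  0.0727    ] H [0.51387224 0.15714681]
ring along -0.1424529441677241 cross 0.0033784377122590362
top [[383.5, 214.9], [381.0, 178.2], [195.4, 217.3], [194.7, 182.7]]
scene [[137.6, 190.2], [130.3, 218.1], [308.6, 175.6], [311.3, 200.5]]
```

```bash
cat >> h.py <<'E'
from scipy.spatial.transform import Rotation as Ro
d=np.array([-.04915,.99879,0]); H=np.array([.5139,.1571,0]); RING_S=-.1425
def Rdes(lean=.15):
    z=d*np.sin(lean)+np.array([0,0,-np.cos(lean)]); y=-np.array([d[1],-d[0],0]); return np.c_[np.cross(y,z),y,z]
def rel(tcp,R):
    o=ctrl.get_obs(); R0=Ro.from_euler('xyz',o['eef_rot']).as_matrix()
    return (R0.T@(tcp-o['ee_pos'])*100).round(2), Ro.from_matrix(R0.T@R).as_rotvec().round(3)
E
python3 - <<'E'
from h import *
R=Rdes(); s,z=bary(-.11); b=H+d*s; b[2]=z; tcp=b+R[:,2]*.016
print(b,tcp); 
print(rel(tcp-R[:,2]*.09,R)); print(rel(tcp,R))
E
```

```text
[ 0.53501468 -0.27197688  0.07267445] [ 0.53489716 -0.26958876  0.05685412]
(array([ -9.11, -39.57,   3.25]), array([ 0.024, -0.148,  0.323]))
(array([-10.37, -39.99,  12.15]), array([ 0.024, -0.148,  0.323]))
```

Emit:
play_rows --force 15 --steps '[[[-0.7,-3,0,0.002,-0.01,0.03,0.5],[-1.4,-6,0,0.004,-0.02,0.05,0.5],[-2.1,-9,0.5,0.006,-0.035,0.08,0.5],[-2.8,-12,1,0.008,-0.05,0.1,0.5],[-3.6,-15.5,1,0.01,-0.06,0.13,0.5],[-4.4,-19,1.5,0.012,-0.075,0.16,0.5],[-5.2,-22.5,2,0.014,-0.09,0.19,0.5],[-6,-26,2,0.016,-0.1,0.22,0.5],[-6.8,-29.5,2.5,0.018,-0.115,0.25,0.5],[-7.6,-33,3,0.02,-0.13,0.28,0.5],[-8.4,-36.5,3.2,0.022,-0.14,0.3,0.5],[-9.1,-39.57,3.25,0.024,-0.148,0.323,0.5],[-9.11,-39.57,3.25,0.024,-0.148,0.323,0.5],[-9.11,-39.57,3.25,0.024,-0.148,0.323,0.5]]]'

```text
time_s: 1.27
ee_pos: [0.5361, -0.282, 0.145]
eef_rot: [3.14, 0.151, -1.52]
force: [-0.5, 0.0, -0.7]
grip_width: 0.0469
```

```bash
python3 - <<'E'
from h import *
import pickle
c=cam('top'); w=cam('wrist'); pickle.dump(w,open('wr.pkl','wb'));pickle.dump(c,open('top1.pkl','wb'))
o=ctrl.get_obs(); print(o['time_s'],o['ee_pos'],o['grip_width'])
R=Rdes(); s,z=bary(-.11); b=H+d*s; b[2]=z; print(rel(b+R[:,2]*.016,R))
x=np.array([d[1],-d[0],0]); print('proj bar wrist',proj(w,[b-x*.05,b,b+x*.05]).tolist())
a=cv2.resize(w['frame'],(400,300)); t=cv2.resize(c['frame'][140:260,140:420],(800,343))
cv2.imwrite('pics/p1.png',np.vstack([t[:290],cv2.copyMakeBorder(a,0,0,0,400,cv2.BORDER_CONSTANT)]))
E
```

```text
1.3667 [ 0.53497756 -0.28332554  0.14561085] 0.0468578208674808
(array([-0.03, -0.07,  8.98]), array([ 0.001,  0.   , -0.   ]))
proj bar wrist [[258.68555615346975, 235.9810593239588], [258.7829333342411, 193.45118960014048], [258.88450109447353, 146.79562456699418]]
```

View pics/p1.png

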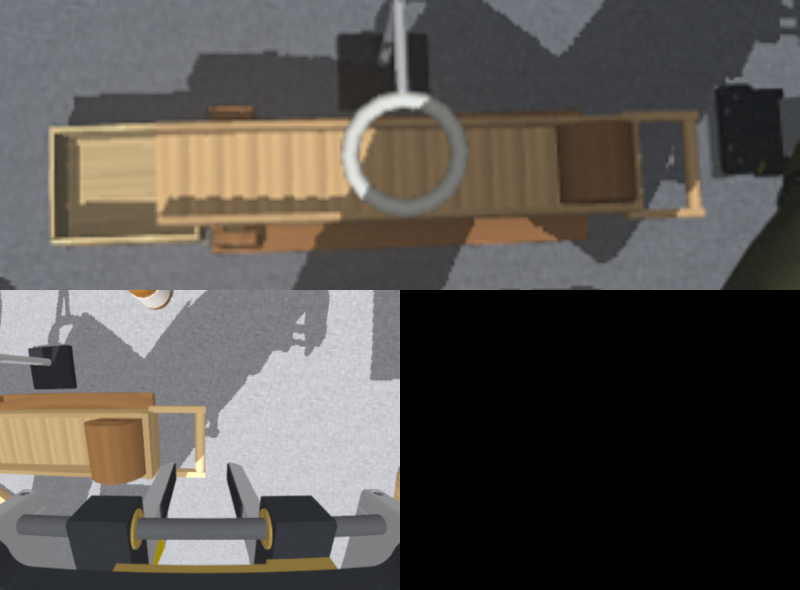

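Emit:
play_rows --steps '[[[0,0,2.5,0,0,0,0.5],[0,0,5,0,0,0,0.5],[0,-0.05,7,0,0,0,0.5],[0,-0.05,8.3,0,0,0,0.5],[0,-0.05,9,0,0,0,0.5],[0,-0.05,9,0,0,0,0.5],[0,-0.05,9,0,0,0,0.0],[0,-0.05,9,0,0,0,0.0],[0,-0.05,9,0,0,0,0.0],[0,-0.05,9,0,0,0,0.0],[0,-0.05,9,0,0,0,0.0],[0,-0.05,9,0,0,0,0.0]]]'

```text
time_s: 2.37
ee_pos: [0.5348, -0.2699, 0.0569]
eef_rot: [3.141, 0.15, -1.522]
force: [0.5, -0.0, -0.1]
grip_width: 0.0106
```

```bash
cat >> h.py <<'E'
TCP0=np.array([.5348,-.2699,.0569]); B0=bary(-.11)
from scipy.optimize import brentq
def tilt():
    z=ctrl.get_obs()['ee_pos'][2]-TCP0[2]+B0[1]; return brentq(lambda t:bary(t)[1]-z,-.3,.3)
def tcp(t): p=TCP0+d*(bary(t)[0]-B0[0]); p[2]=TCP0[2]+bary(t)[1]-B0[1]; return p
def zc(s,t): return .1-s*np.sin(t)+.056-(s+.145)**2/5
def roller(n,t,c=None,s0=-.2):
    c=c or cam(n); f=c['frame']; hsv=cv2.cvtColor(f,cv2.COLOR_BGR2HSV).astype(int)
    z=zc(s0,t); T=[]
    for s in np.arange(-.42,.07,.0015):
        for q in (-.015,-.005,.005,.015):
            T.append(H+d*s+np.array([d[1],-d[0],0])*q+[0,0,z])
    T=np.array(T); uv=proj(c,T).astype(np.float32)
    p=cv2.remap(f,uv[:,:1],uv[:,1:],cv2.INTER_LINEAR)
    return np.arange(-.42,.07,.0015),p.reshape(-1,4,3)
E
python3 - <<'E'
from h import *
import pickle
s,p=roller('top',-.11,pickle.load(open('top1.pkl','rb')),-.325)
for i in range(30,240,6): print(s[i].round(4),p[i,1],p[i,3], cv2.cvtColor(p[i:i+1],cv2.COLOR_BGR2HSV)[0,1])
print(ctrl.get_obs()['grip_width'],rel(tcp(0),Rdes()))
E
```

```text
-0.375 [66 63 63] [65 62 61] [120  12  66]
-0.366 [64 82 96] [60 75 87] [17 85 96]
-0.357 [36 48 63] [36 49 64] [ 13 109  63]
-0.348 [40 54 72] [39 52 70] [ 13 113  72]
-0.339 [41 59 78] [42 57 77] [ 15 121  78]
-0.33 [42 58 79] [41 56 78] [ 13 119  79]
-0.321 [44 59 78] [43 58 78] [ 13 111  78]
-0.312 [42 58 77] [41 56 76] [ 14 116  77]
-0.303 [43 56 74] [41 55 73] [ 13 107  74]
-0.294 [33 45 60] [35 46 61] [ 13 115  60]
-0.285 [ 63  85 102] [ 63  84 102] [ 17  98 102]
-0.276 [ 71  96 115] [ 70  96 116] [ 17  98 115]
-0.267 [ 66  91 110] [ 69  92 111] [ 17 102 110]
-0.258 [ 61  82 100] [ 64  86 102] [ 16  99 100]
-0.249 [ 71  95 114] [ 70  95 115] [ 17  96 114]
-0.24 [ 68  91 109] [ 66  91 109] [ 17  96 109]
-0.231 [ 65  87 104] [ 68  90 108] [ 17  96 104]
-0.222 [ 68  91 110] [ 69  92 111] [ 16  97 110]
-0.213 [ 69  92 112] [ 71  94 112] [ 16  98 112]
-0.204 [103 108 109] [117 120 120] [ 25  14 109]
-0.195 [109 113 113] [85 94 98] [ 30   9 113]
-0.186 [ 71  96 115] [ 72  97 117] [ 17  98 115]
-0.177 [ 73  97 117] [ 73  97 116] [ 16  96 117]
-0.168 [ 65  88 105] [ 66  88 106] [ 17  97 105]
-0.159 [ 74  99 117] [ 74  99 119] [ 17  94 117]
-0.15 [ 71  95 114] [ 70  96 113] [ 17  96 114]
-0.141 [ 67  89 106] [ 68  89 107] [ 17  94 106]
-0.132 [ 71  95 115] [ 73  96 116] [ 16  98 115]
-0.123 [ 72  95 116] [ 71  95 113] [ 16  97 116]
-0.114 [136 142 142] [127 175 212] [ 30  11 142]
-0.105 [225 228 226] [211 217 215] [ 50   3 228]
-0.096 [121 166 200] [164 178 186] [ 17 101 200]
-0.087 [131 179 217] [130 179 216] [ 17 101 217]
-0.078 [116 160 193] [117 161 194] [ 17 102 193]
-0.069 [132 180 218] [132 181 219] [ 17 101 218]
0.010587335600169268 (array([-0.67,  0.  , -4.68]), array([0.001, 0.   , 0.   ]))
```

```bash
cat >> h.py <<'E'
def meas(n,t,s0=-.2,c=None):
    s0i=s0
    for _ in range(2):
        c=c or cam(n); s,p=roller(n,t,c,s0i); p=p.astype(float)
        m=(p[...,1]/p[...,2]<.785)&(p[...,2]>40)
        e=[]
        for k in range(4):
            i=np.flatnonzero(m[:,k]); i=i[abs(s[i]-np.median(s[i]))<.045]; e.append((s[i[0]],s[i[-1]],len(i)*.0015))
        e=np.median(e,0); s0i=(e[0]+e[1])/2
    return e.round(4),s0i.round(4)
def table(ts):
    for t in ts: print(round(t,3),rel(tcp(t),Rdes())[0])
E
python3 - <<'E'
from h import *
import pickle
print(meas('top',-.11,-.325,pickle.load(open('top1.pkl','rb'))))
print(meas('scene',-.11,-.325,pickle.load(open('scene.pkl','rb'))))
table([-.1,-.08,-.05,-.02,.01,.04,.06])
E
```

```text
(array([-0.36  , -0.2925,  0.069 ]), np.float64(-0.3262))
(array([-0.3615, -0.291 ,  0.072 ]), np.float64(-0.3262))
-0.1 [-0.04  0.   -0.43]
-0.08 [-0.13  0.   -1.28]
-0.05 [-0.3   0.   -2.56]
-0.02 [-0.51  0.   -3.84]
0.01 [-0.76  0.01 -5.11]
0.04 [-1.04  0.01 -6.37]
0.06 [-1.25  0.01 -7.2 ]
```

Emit:
play_rows --steps '[[[-0.04,0,-0.43,0,0,0,0],[-0.13,0,-1.28,0,0,0,0],[-0.21,0,-1.9,0,0,0,0],[-0.3,0,-2.56,0,0,0,0],[-0.4,0,-3.2,0,0,0,0],[-0.51,0,-3.84,0,0,0,0],[-0.63,0,-4.5,0,0,0,0],[-0.76,0,-5.11,0,0,0,0],[-0.9,0,-5.75,0,0,0,0],[-1.04,0,-6.37,0,0,0,0],[-1.15,0,-6.8,0,0,0,0],[-1.25,0,-7.2,0,0,0,0],[-1.25,0,-7.2,0,0,0,0]]]'

```text
time_s: 3.45
ee_pos: [0.535, -0.2684, 0.1308]
eef_rot: [-3.141, 0.15, -1.521]
force: [0.5, -0.2, -0.3]
grip_width: 0.0006
```

```bash
python3 - <<'E'
from h import *
t=tilt(); c=cam('scene'); print(t,ctrl.get_obs()['force'],ctrl.get_obs()['grip_width'],meas('scene',t,-.325,c)); print(meas('top',t,-.325)); table([.06,.08,.1,.11,.12])
x=np.array([d[1],-d[0],0]); b=bary(t); o=np.array([.07*np.cos(t)+.047*np.sin(t),.1-.07*np.sin(t)+.047*np.cos(t)])
print(proj(c,[H+d*o[0]+x*k+[0,0,o[1]] for k in(-.043,.043)]+[H+d*b[0]+x*k+[0,0,b[1]] for k in(-.05,.05)]))
cv2.imwrite('pics/p2.png',cv2.resize(c['frame'][110:250,100:370],(800,415)))
E
```

```text
0.06200935044093004 [ 0.24814223 -0.95037137 -0.97008037] 0.0004979969270715901 (array([-0.3397, -0.2835,  0.0578]), np.float64(-0.3116))
(array([-0.345 , -0.2812,  0.0652]), np.float64(-0.3131))
0.06 [ 0.    0.   -0.01]
0.08 [-0.22  0.   -0.84]
0.1 [-0.47  0.   -1.67]
0.11 [-0.59  0.   -2.08]
0.12 [-0.73  0.   -2.49]
[[311.07572223 178.42995677]
 [313.87987529 203.30977285]
 [131.88591404 173.73535145]
 [123.7024762  202.25159015]]
```

View pics/p2.png

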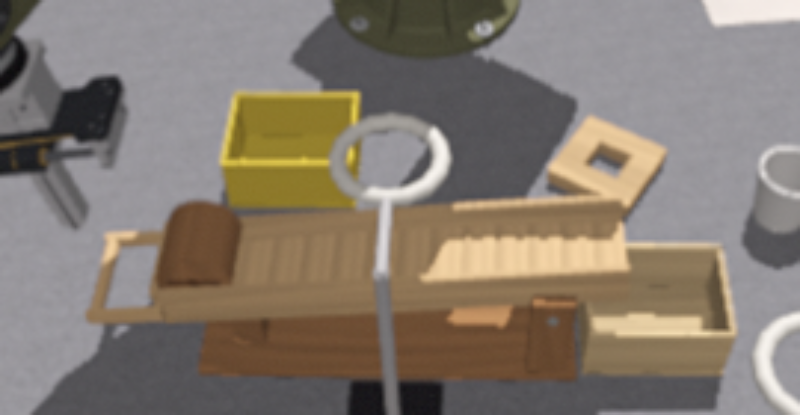

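```bash
python3 - <<'E'
from h import *
R=Rdes(); s,z=bary(-.11); b=H+d*s; b[2]=z; 
print(rel(b+R[:,2]*.022,R),rel(b+R[:,2]*-.03,R))
E
```

```text
(array([ 1.22, -0.02,  7.8 ]), array([0.001, 0.   , 0.   ])) (array([ 1.22, -0.01,  2.6 ]), array([0.001, 0.   , 0.   ]))
```

Emit:
play_rows --force 30 --steps '[[[0.2,0,0,0,0,0,0.6],[0.6,0,0,0,0,0,0.6],[1.2,0,0.5,0,0,0,0.6],[1.22,0,1,0,0,0,0.6],[1.22,0,1.5,0,0,0,0.6],[1.22,0,2.5,0,0,0,0.6],[1.22,0,4,0,0,0,0.6],[1.22,0,6,0,0,0,0.6],[1.22,0,7.3,0,0,0,0.6],[1.22,0,7.8,0,0,0,0.6],[1.22,0,7.8,0,0,0,0.6]]]'

```text
time_s: 4.47
ee_pos: [0.5341, -0.268, 0.0493]
eef_rot: [3.139, 0.152, -1.522]
force: [-1.0, -0.3, -0.3]
grip_width: 0.0561
```

```bash
python3 - <<'E'
from h import *
o=ctrl.get_obs(); print(o['ee_pos'],o['force'],o['grip_width'])
w=cam('wrist'); c=cam('scene')
a=cv2.resize(w['frame'],(400,300)); t=cv2.resize(c['frame'][130:230,90:200],(400,364))[:300]
cv2.imwrite('pics/p3.png',np.hstack([a,t]))
R=Rdes(); s,z=bary(-.11); b=H+d*s; b[2]=z; print(proj(w,[b]),proj(c,[b]),proj(c,[o['ee_pos']]))
E
```

```text
[ 0.53406709 -0.26796525  0.04932952] [-0.99450527 -0.29682504 -0.32856373] 0.05608299951584333
[[259.7089097  227.97737416]] [[134.03218906 203.80047976]] [[137.4259178  208.38570285]]
```

View pics/p3.png

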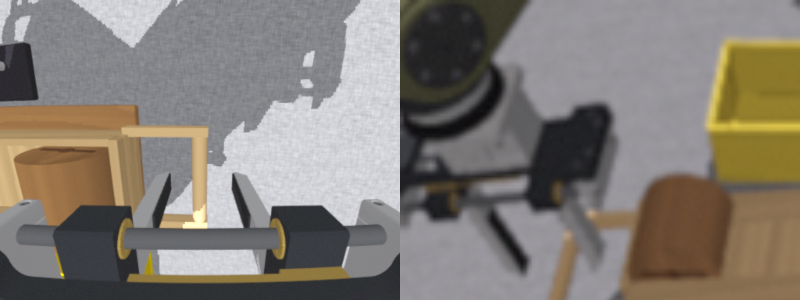

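Emit:
play_rows --force 30 --steps '[[[0,0,0,0,0,0,0],[0,0,0,0,0,0,0],[0,0,0,0,0,0,0],[0,0,0,0,0,0,0],[0,0,0,0,0,0,0],[0,0,0,0,0,0,0],[0,0,0,0,0,0,0],[0,0,0,0,0,0,0]]]'

```text
time_s: 5.23
ee_pos: [0.5349, -0.2671, 0.0516]
eef_rot: [3.141, 0.154, -1.521]
force: [-1.5, 13.6, 15.6]
grip_width: 0.0065
```

```bash
python3 - <<'E'
from h import *
o=ctrl.get_obs(); print(o['ee_pos'],o['force'],o['grip_width'])
w=cam('wrist'); c=cam('scene')
a=cv2.resize(w['frame'],(400,300)); t=cv2.resize(c['frame'][130:230,90:200],(400,364))[:300]
cv2.imwrite('pics/p4.png',np.hstack([a,t]))
E
```

```text
[ 0.53490529 -0.26705431  0.05158563] [-1.5112315  13.62816316 15.5622675 ] 0.006491982125485619
```

View pics/p4.png

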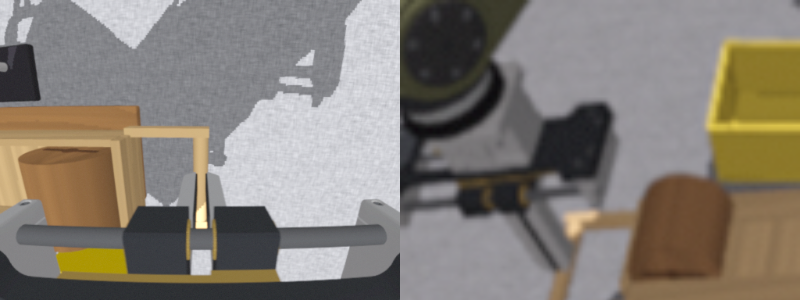

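```bash
python3 - <<'E'
from h import *
import pickle
c=pickle.load(open('scene.pkl','rb')); R=Rdes()
for k in (0,.01,.02,.03): print(k,proj(c,[np.array([.535,-.2684,.1308])-R[:,2]*k, np.array([.5349,-.267,.0516])-R[:,2]*k]).round(1).tolist())
im=cv2.imread('pics/p2.png')[120:260,0:140]; im2=cv2.imread('pics/p4.png')[170:300,500:640]
cv2.imwrite('pics/p5.png',np.hstack([cv2.resize(im,(400,400)),cv2.resize(im2,(400,400))]))
E
```

```text
0 [[130.0, 191.2], [137.5, 208.2]]
0.01 [[128.6, 189.0], [136.2, 206.2]]
0.02 [[127.1, 186.7], [134.8, 204.1]]
0.03 [[125.6, 184.3], [133.4, 202.0]]
```

View pics/p5.png

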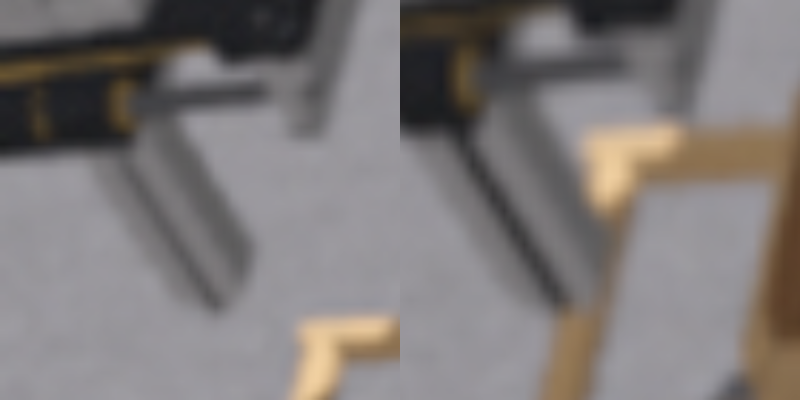

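```bash
python3 - <<'E'
from h import *
R=Rdes(.25); s,z=bary(-.11); b=H+d*s; b[2]=z
for k in (.02,.038): print(rel(b+R[:,2]*k,R))
E
```

```text
(array([-0.07,  0.08, -0.02]), array([-0.001, -0.099,  0.001]))
(array([-0.25,  0.08,  1.77]), array([-0.001, -0.099,  0.001]))
```

Emit:
play_rows --force 25 --steps '[[[0,0,0,0,0,0,0.5],[0,0,0,0,0,0,0.5],[0,0,0,0,0,0,0.5],[0,0,0,0,0,0,0.5],[-0.03,0.04,0,0,-0.05,0,0.5],[-0.07,0.08,0,0,-0.099,0,0.5],[-0.1,0.08,0.5,0,-0.099,0,0.5],[-0.2,0.08,1.2,0,-0.099,0,0.5],[-0.25,0.08,1.77,0,-0.099,0,0.5],[-0.25,0.08,1.77,0,-0.099,0,0.0],[-0.25,0.08,1.77,0,-0.099,0,0.0],[-0.25,0.08,1.77,0,-0.099,0,0.0],[-0.25,0.08,1.77,0,-0.099,0,0.0],[-0.25,0.08,1.77,0,-0.099,0,0.0],[-0.25,0.08,1.77,0,-0.099,0,0.0],[-0.25,0.08,1.77,0,-0.099,0,0.0],[-0.25,0.08,1.77,0,-0.099,0,0.0],[-0.25,0.08,1.77,0,-0.099,0,0.0],[-0.25,0.08,1.77,0,-0.099,0,0.0]]]'

```text
time_s: 6.92
ee_pos: [0.5346, -0.2606, 0.0366]
eef_rot: [-3.141, 0.254, -1.52]
force: [-2.7, 13.4, 7.7]
grip_width: 0.0132
```

```bash
python3 - <<'E'
from h import *
o=ctrl.get_obs(); print(o['time_s'],o['ee_pos'],o['eef_rot'],o['force'],o['grip_width'])
E
```

```text
6.9167 [ 0.53458986 -0.26055986  0.03655458] [-3.14111236  0.25390123 -1.51972068] [-2.65683462 13.37651264  7.7002443 ] 0.013167864821253742
```

```bash
cat >> h.py <<'E'
TCP0=np.array([.5346,-.2606,.0366])
def table(ts):
    R=Rdes(.25)
    for t in ts: print(round(t,3),rel(tcp(t),R))
E
python3 - <<'E'
from h import *
table([-.1,-.08,-.05,-.02,.01,.04,.06,.07])
E
```

```text
-0.1 (array([-0.08, -0.  , -0.43]), array([-0.   ,  0.004,  0.002]))
-0.08 (array([-0.26, -0.  , -1.27]), array([-0.   ,  0.004,  0.002]))
-0.05 (array([-0.56, -0.  , -2.53]), array([-0.   ,  0.004,  0.002]))
-0.02 (array([-0.9 , -0.  , -3.77]), array([-0.   ,  0.004,  0.002]))
0.01 (array([-1.28, -0.  , -5.01]), array([-0.   ,  0.004,  0.002]))
0.04 (array([-1.69, -0.  , -6.23]), array([-0.   ,  0.004,  0.002]))
0.06 (array([-1.98, -0.  , -7.04]), array([-0.   ,  0.004,  0.002]))
0.07 (array([-2.14, -0.  , -7.44]), array([-0.   ,  0.004,  0.002]))
```

Emit:
play_rows --steps '[[[-0.04,0,-0.2,0,0,0,0],[-0.15,0,-0.75,0,0,0,0],[-0.26,0,-1.27,0,0,0,0],[-0.4,0,-1.9,0,0,0,0],[-0.56,0,-2.53,0,0,0,0],[-0.72,0,-3.15,0,0,0,0],[-0.9,0,-3.77,0,0,0,0],[-1.09,0,-4.4,0,0,0,0],[-1.28,0,-5.01,0,0,0,0],[-1.48,0,-5.62,0,0,0,0],[-1.63,0,-6.05,0,0,0,0],[-1.69,0,-6.23,0,0,0,0],[-1.69,0,-6.23,0,0,0,0]]]'

```text
time_s: 8.0
ee_pos: [0.5346, -0.2599, 0.1016]
eef_rot: [-3.141, 0.253, -1.52]
force: [0.8, 0.7, -3.2]
grip_width: 0.0132
```

```bash
python3 - <<'E'
from h import *
c=cam('scene'); t=tilt(); o=ctrl.get_obs(); print(o['time_s'],t,o['force'],o['grip_width'],meas('scene',t,-.32,c),meas('top',t,-.32)); table([.06,.08,.09,.1,.11,.12])
cv2.imwrite('pics/p6.png',cv2.resize(c['frame'][110:250,100:370],(800,415)))
E
```

```text
8.05 0.04017740498957781 [ 1.09303959  0.22485219 -3.8276037 ] 0.013440564214166744 (array([-0.357 , -0.285 ,  0.0735]), np.float64(-0.321)) (array([-0.3547, -0.2865,  0.0698]), np.float64(-0.3206))
0.06 (array([-0.31, -0.  , -0.82]), array([-0.   ,  0.004,  0.002]))
0.08 (array([-0.62, -0.  , -1.62]), array([-0.   ,  0.004,  0.002]))
0.09 (array([-0.78, -0.  , -2.02]), array([-0.   ,  0.004,  0.002]))
0.1 (array([-0.95, -0.  , -2.42]), array([-0.   ,  0.004,  0.002]))
0.11 (array([-1.12, -0.  , -2.81]), array([-0.   ,  0.004,  0.002]))
0.12 (array([-1.29, -0.  , -3.21]), array([-0.   ,  0.004,  0.002]))
```

View pics/p6.png

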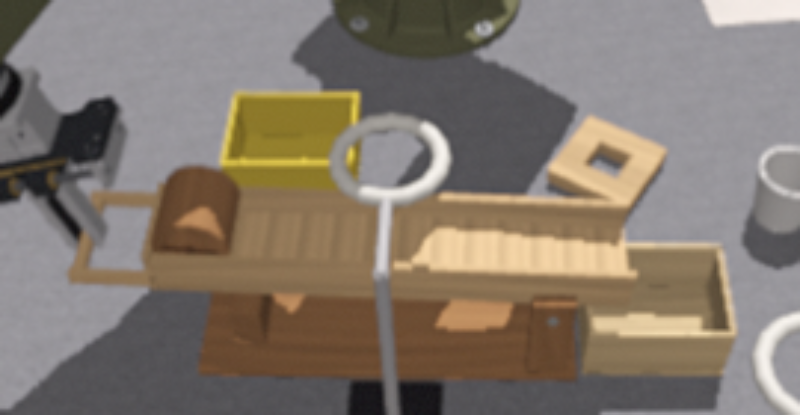

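Emit:
play_rows --steps '[[[-0.31,0,-0.82,0,0,0,0],[-0.62,0,-1.62,0,0,0,0],[-0.95,0,-2.42,0,0,0,0],[-1.12,0,-2.81,0,0,0,0],[-1.12,0,-2.81,0,0,0,0],[-1.12,0,-2.81,0,0,0,0],[-1.12,0,-2.81,0,0,0,0]]]'

```text
time_s: 8.68
ee_pos: [0.5344, -0.2566, 0.1308]
eef_rot: [-3.141, 0.253, -1.52]
force: [2.1, -4.2, -3.4]
grip_width: 0.013
```

```bash
cat >> h.py <<'E'
def state(s0,n=3,names=('top','scene','top')):
    ts=[];ss=[]
    for k in names:
        T=ctrl.get_obs()['time_s']; t=tilt(); c=cam(k); e,m=meas(k,t,s0,c); ts.append(T); ss.append(m); print(k,round(T,3),'tilt',round(t,4),e,m)
    print('v',(ss[-1]-ss[0])/(ts[-1]-ts[0]),'to ring',RING_S-ss[-1],'bal',-(ss[-1]+.145)/2.5,'w',ctrl.get_obs()['grip_width'])
    return ss[-1],(ss[-1]-ss[0])/(ts[-1]-ts[0])
def sim(y,v,tl,fr=.015,dt=1/12):
    # tl: tilt targets per row; prints y,v
    out=[];t0=tl[0]
    for t in tl:
        for k in range(20):
            tt=t0+(t-t0)*(k+1)/20; g=tt+(y+.145)/2.5
            if abs(v)<1e-3 and abs(g)<fr: v=0; continue
            a=6.5*(g-fr*np.sign(v if abs(v)>=1e-3 else g)); 
            v2=v+a*dt/20
            v=v2; y+=v*dt/20
        t0=t; out.append((round(t,3),round(y,4),round(v,3)))
    return out
E
python3 - <<'E'
from h import *
state(-.31)
table([.11,.1,.09,.08,.07,.06,.05,.04,.03,.02,.01,0,-.01])
E
```

```text
top 8.683 tilt 0.1094 [-0.3337 -0.267   0.0675] -0.3004
scene 8.733 tilt 0.1094 [-0.3315 -0.261   0.0728] -0.2962
top 8.783 tilt 0.1094 [-0.3255 -0.258   0.069 ] -0.2917
v 0.08699999999999862 to ring 0.14920000000000003 bal 0.05868000000000001 w 0.013367329940183591
0.11 (array([-0.04, -0.  , -0.02]), array([-0.   ,  0.003,  0.001]))
0.1 (array([ 0.13, -0.  ,  0.38]), array([-0.   ,  0.003,  0.001]))
0.09 (array([0.29, 0.  , 0.78]), array([-0.   ,  0.003,  0.001]))
0.08 (array([0.45, 0.  , 1.17]), array([-0.   ,  0.003,  0.001]))
0.07 (array([0.61, 0.  , 1.57]), array([-0.   ,  0.003,  0.001]))
0.06 (array([0.76, 0.  , 1.98]), array([-0.   ,  0.003,  0.001]))
0.05 (array([0.91, 0.  , 2.38]), array([-0.   ,  0.003,  0.001]))
0.04 (array([1.06, 0.  , 2.79]), array([-0.   ,  0.003,  0.001]))
0.03 (array([1.2 , 0.  , 3.19]), array([-0.   ,  0.003,  0.001]))
0.02 (array([1.34, 0.  , 3.6 ]), array([-0.   ,  0.003,  0.001]))
0.01 (array([1.47, 0.  , 4.01]), array([-0.   ,  0.003,  0.001]))
0 (array([1.6 , 0.  , 4.42]), array([-0.   ,  0.003,  0.001]))
-0.01 (array([1.72, 0.  , 4.83]), array([-0.   ,  0.003,  0.001]))
```

```bash
python3 - <<'E'
from h import *
for seq in ([.11,.1,.085,.07,.06,.055,.05],[.11,.09,.075,.065,.06,.05,.045,.04]):
  for fr in (.01,.015):
    print(fr,sim(-.287,.095,seq,fr))
E
```

```text
0.01 [(0.11, np.float64(-0.278), np.float64(0.119)), (0.1, np.float64(-0.267), np.float64(0.143)), (0.085, np.float64(-0.2543), np.float64(0.162)), (0.07, np.float64(-0.2401), np.float64(0.176)), (0.06, np.float64(-0.2249), np.float64(0.187)), (0.055, np.float64(-0.2089), np.float64(0.197)), (0.05, np.float64(-0.192), np.float64(0.208))]
0.015 [(0.11, np.float64(-0.2782), np.float64(0.117)), (0.1, np.float64(-0.2675), np.float64(0.137)), (0.085, np.float64(-0.2553), np.float64(0.154)), (0.07, np.float64(-0.242), np.float64(0.165)), (0.06, np.float64(-0.2279), np.float64(0.172)), (0.055, np.float64(-0.2132), np.float64(0.179)), (0.05, np.float64(-0.198), np.float64(0.186))]
0.01 [(0.11, np.float64(-0.278), np.float64(0.119)), (0.09, np.float64(-0.2671), np.float64(0.14)), (0.075, np.float64(-0.2548), np.float64(0.154)), (0.065, np.float64(-0.2415), np.float64(0.164)), (0.06, np.float64(-0.2275), np.float64(0.173)), (0.05, np.float64(-0.2128), np.float64(0.181)), (0.045, np.float64(-0.1974), np.float64(0.188)), (0.04, np.float64(-0.1814), np.float64(0.196))]
0.015 [(0.11, np.float64(-0.2782), np.float64(0.117)), (0.09, np.float64(-0.2676), np.float64(0.135)), (0.075, np.float64(-0.2559), np.float64(0.146)), (0.065, np.float64(-0.2434), np.float64(0.152)), (0.06, np.float64(-0.2305), np.float64(0.158)), (0.05, np.float64(-0.2171), np.float64(0.162)), (0.045, np.float64(-0.2034), np.float64(0.166)), (0.04, np.float64(-0.1894), np.float64(0.169))]
```

Emit:
play_rows --steps '[[[0.37,0,0.98,0,0,0,0],[0.73,0,1.9,0,0,0,0],[0.91,0,2.38,0,0,0,0],[1.03,0,2.71,0,0,0,0]]]'

```text
time_s: 9.17
ee_pos: [0.5345, -0.2601, 0.1001]
eef_rot: [-3.141, 0.253, -1.521]
force: [2.3, -5.5, -2.5]
grip_width: 0.0133
```

```bash
python3 - <<'E'
from h import *
y,v=state(-.25)
table([.05,.045,.04,.035,.03,.025,.02,.015,.01,.005,0,-.005,-.01,-.02])
for fr in (.01,.015): print(sim(y+.05*v,v,[.042,.036,.03,.025,.02,.015,.01,.005],fr))
E
```

```text
top 9.167 tilt 0.0376 [-0.282  -0.2182  0.0645] -0.2501
scene 9.217 tilt 0.0366 [-0.279  -0.2085  0.072 ] -0.2437
top 9.267 tilt 0.0376 [-0.273  -0.2085  0.0615] -0.2407
v 0.09400000000000025 to ring 0.09820000000000001 bal 0.03828 w 0.013324503768536411
0.05 (array([-0.18, -0.01, -0.47]), array([-0.   ,  0.003,  0.001]))
0.045 (array([-0.11, -0.01, -0.27]), array([-0.   ,  0.003,  0.001]))
0.04 (array([-0.04, -0.01, -0.06]), array([-0.   ,  0.003,  0.001]))
0.035 (array([ 0.03, -0.01,  0.14]), array([-0.   ,  0.003,  0.001]))
0.03 (array([ 0.1 , -0.01,  0.34]), array([-0.   ,  0.003,  0.001]))
0.025 (array([ 0.17, -0.01,  0.55]), array([-0.   ,  0.003,  0.001]))
0.02 (array([ 0.24, -0.01,  0.75]), array([-0.   ,  0.003,  0.001]))
0.015 (array([ 0.31, -0.01,  0.96]), array([-0.   ,  0.003,  0.001]))
0.01 (array([ 0.37, -0.01,  1.16]), array([-0.   ,  0.003,  0.001]))
0.005 (array([ 0.44, -0.01,  1.37]), array([-0.   ,  0.003,  0.001]))
0 (array([ 0.5 , -0.01,  1.57]), array([-0.   ,  0.003,  0.001]))
-0.005 (array([ 0.57, -0.01,  1.78]), array([-0.   ,  0.003,  0.001]))
-0.01 (array(
[... 204 characters left out ...]
, np.float64(0.091)), (0.03, np.float64(-0.2132), np.float64(0.088)), (0.025, np.float64(-0.2061), np.float64(0.083)), (0.02, np.float64(-0.1994), np.float64(0.077)), (0.015, np.float64(-0.1933), np.float64(0.07)), (0.01, np.float64(-0.1878), np.float64(0.061)), (0.005, np.float64(-0.1831), np.float64(0.051))]
[(0.042, np.float64(-0.2284), np.float64(0.09)), (0.036, np.float64(-0.2211), np.float64(0.085)), (0.03, np.float64(-0.2142), np.float64(0.079)), (0.025, np.float64(-0.2079), np.float64(0.072)), (0.02, np.float64(-0.2024), np.float64(0.063)), (0.015, np.float64(-0.1976), np.float64(0.052)), (0.01, np.float64(-0.1938), np.float64(0.039)), (0.005, np.float64(-0.1911), np.float64(0.025))]
```

Emit:
play_rows --steps '[[[-0.04,0,-0.06,0,0,0,0],[-0.01,0,0.02,0,0,0,0],[0.03,0,0.14,0,0,0,0],[0.07,0,0.26,0,0,0,0],[0.11,0,0.38,0,0,0,0],[0.16,0,0.51,0,0,0,0]]]'

```text
time_s: 9.82
ee_pos: [0.5345, -0.2606, 0.0939]
eef_rot: [-3.141, 0.254, -1.521]
force: [2.5, -5.4, -0.8]
grip_width: 0.0132
```

```bash
python3 - <<'E'
from h import *
y,v=state(-.19)
table([.04,.035,.03,.025,.02,.015,.01,.005,0,-.005,-.01,-.02])
for fr in (.01,.015): print(sim(y+.05*v,v,[.026,.022,.018,.014,.01,.006,.002,0],fr))
E
```

```text
top 9.817 tilt 0.0232 [-0.237  -0.1747  0.0435] -0.2059
scene 9.867 tilt 0.0226 [-0.2355 -0.1665  0.0705] -0.201
top 9.917 tilt 0.0229 [-0.2325 -0.171   0.0405] -0.2017
v 0.042000000000000245 to ring 0.0592 bal 0.02268 w 0.013766507615373806
0.04 (array([-0.25, -0.01, -0.68]), array([-0.   ,  0.004,  0.   ]))
0.035 (array([-0.18, -0.01, -0.48]), array([-0.   ,  0.004,  0.   ]))
0.03 (array([-0.11, -0.01, -0.27]), array([-0.   ,  0.004,  0.   ]))
0.025 (array([-0.04, -0.01, -0.07]), array([-0.   ,  0.004,  0.   ]))
0.02 (array([ 0.03, -0.01,  0.13]), array([-0.   ,  0.004,  0.   ]))
0.015 (array([ 0.1 , -0.01,  0.34]), array([-0.   ,  0.004,  0.   ]))
0.01 (array([ 0.16, -0.01,  0.54]), array([-0.   ,  0.004,  0.   ]))
0.005 (array([ 0.23, -0.01,  0.75]), array([-0.   ,  0.004,  0.   ]))
0 (array([ 0.29, -0.01,  0.95]), array([-0.   ,  0.004,  0.   ]))
-0.005 (array([ 0.36, -0.01,  1.16]), array([-0.   ,  0.004,  0.   ]))
-0.01 (array([ 0.42, -0.01,  1.37]), array([-0.   ,  0.004,  0.   ]))
-0.02 (array([ 0.54, -0.01,  1.78]), array([-0.   ,  0.004,  0.   ]))
[(0.026, np.float64(-0.1962), np.float64(0.039)), (0.022, np.float64(-0.1931), np.float64(0.036)), (0.018, np.float64(-0.1903), np.float64(0.031)), (0.014, np.float64(-0.188), np.float64(0.025)), (0.01, np.float64(-0.1862), np.float64(0.017)), (0.006, np.float64(-0.1853), np.float64(0.007)), (0.002, np.float64(-0.1851), np.float64(-0.0)), (0, np.float64(-0.1853), np.float64(-0.003))]
[(0.026, np.float64(-0.1963), np.float64(0.036)), (0.022, np.float64(-0.1936), np.float64(0.03)), (0.018, np.float64(-0.1913), np.float64(0.023)), (0.014, np.float64(-0.1898), np.float64(0.013)), (0.01, np.float64(-0.1892), np.float64(0.002)), (0.006, np.float64(-0.1892), 0), (0.002, np.float64(-0.1892), np.float64(-0.0)), (0, np.float64(-0.1892), np.float64(-0.001))]
```

Emit:
play_rows --steps '[[[-0.22,0,-0.6,0,0,0,0],[-0.22,0,-0.6,0,0,0,0],[-0.19,0,-0.52,0,0,0,0],[-0.16,0,-0.44,0,0,0,0],[-0.11,0,-0.27,0,0,0,0],[-0.05,0,-0.11,0,0,0,0]]]'

```text
time_s: 10.47
ee_pos: [0.5345, -0.2606, 0.0942]
eef_rot: [-3.141, 0.254, -1.521]
force: [2.6, -5.0, -1.9]
grip_width: 0.0136
```

```bash
python3 - <<'E'
from h import *
y,v=state(-.18,names=('scene','top','scene'))
table([.03,.025,.02,.015,.01,.005,0,-.005,-.01,-.02])
for fr in (.01,.015): print(sim(y+.05*v,v,[.026,.02,.014,.01,.005,.002,0],fr))
E
```

```text
scene 10.467 tilt 0.024 [-0.219  -0.159   0.0615] -0.189
top 10.517 tilt 0.0232 [-0.2175 -0.1522  0.0442] -0.1849
scene 10.567 tilt 0.0235 [-0.2175 -0.159   0.06  ] -0.1882
v 0.007999999999999837 to ring 0.04570000000000002 bal 0.017280000000000007 w 0.013325390884832944
0.03 (array([-0.1 , -0.01, -0.25]), array([-0.   ,  0.004,  0.   ]))
0.025 (array([-0.03, -0.01, -0.04]), array([-0.   ,  0.004,  0.   ]))
0.02 (array([ 0.04, -0.01,  0.16]), array([-0.   ,  0.004,  0.   ]))
0.015 (array([ 0.11, -0.01,  0.37]), array([-0.   ,  0.004,  0.   ]))
0.01 (array([ 0.17, -0.01,  0.57]), array([-0.   ,  0.004,  0.   ]))
0.005 (array([ 0.24, -0.01,  0.78]), array([-0.   ,  0.004,  0.   ]))
0 (array([ 0.3 , -0.01,  0.98]), array([-0.   ,  0.004,  0.   ]))
-0.005 (array([ 0.37, -0.01,  1.19]), array([-0.   ,  0.004,  0.   ]))
-0.01 (array([ 0.43, -0.01,  1.39]), array([-0.   ,  0.004,  0.   ]))
-0.02 (array([ 0.55, -0.01,  1.81]), array([-0.   ,  0.004,  0.   ]))
[(0.026, np.float64(-0.1872), np.float64(0.007)), (0.02, np.float64(-0.1866), np.float64(0.005)), (0.014, np.float64(-0.1864), 0), (0.01, np.float64(-0.1864), 0), (0.005, np.float64(-0.1864), np.float64(-0.0)), (0.002, np.float64(-0.1864), np.float64(-0.002)), (0, np.float64(-0.1867), np.float64(-0.005))]
[(0.026, np.float64(-0.1873), np.float64(0.005)), (0.02, np.float64(-0.1871), 0), (0.014, np.float64(-0.1871), 0), (0.01, np.float64(-0.1871), 0), (0.005, np.float64(-0.1871), 0), (0.002, np.float64(-0.1871), 0), (0, np.float64(-0.1871), np.float64(-0.0))]
```

```bash
python3 - <<'E'
from h import *
for seq in ([.0235,.04,.05,.055,.05,.045,.038,.028,.018,.01,.004,.001],[.0235,.045,.055,.055,.045,.04,.03,.02,.01,.003,.001,.001]):
  for fr in (.018,.022,.026): print(fr,[tuple(map(float,a[1:])) for a in sim(-.182,.0,seq,fr)][3:])
E
```

```text
0.018 [(-0.1805, 0.019), (-0.1785, 0.03), (-0.1756, 0.039), (-0.1721, 0.045), (-0.1682, 0.048), (-0.1643, 0.046), (-0.1607, 0.039), (-0.1578, 0.03), (-0.1558, 0.019)]
0.022 [(-0.1811, 0.013), (-0.1795, 0.022), (-0.1774, 0.029), (-0.1748, 0.032), (-0.1721, 0.032), (-0.1696, 0.027), (-0.1677, 0.017), (-0.1669, 0.004), (-0.1668, 0.0)]
0.026 [(-0.1815, 0.009), (-0.1804, 0.015), (-0.179, 0.019), (-0.1773, 0.021), (-0.1757, 0.017), (-0.1745, 0.009), (-0.1743, 0.0), (-0.1743, 0.0), (-0.1743, 0.0)]
0.018 [(-0.1799, 0.024), (-0.1775, 0.034), (-0.1744, 0.04), (-0.1708, 0.043), (-0.1673, 0.042), (-0.164, 0.035), (-0.1615, 0.025), (-0.1599, 0.013), (-0.1594, 0.001)]
0.022 [(-0.1805, 0.018), (-0.1786, 0.026), (-0.1763, 0.03), (-0.1737, 0.03), (-0.1714, 0.026), (-0.1696, 0.016), (-0.1688, 0.003), (-0.1688, 0.0), (-0.1688, 0.0)]
0.026 [(-0.181, 0.013), (-0.1796, 0.018), (-0.178, 0.02), (-0.1764, 0.018), (-0.1752, 0.01), (-0.1749, 0.0), (-0.1749, 0.0), (-0.1749, 0.0), (-0.1749, 0.0)]
```

Emit:
play_rows --steps '[[[-0.24,0,-0.66,0,0,0,0],[-0.38,0,-1.07,0,0,0,0],[-0.46,0,-1.27,0,0,0,0],[-0.46,0,-1.27,0,0,0,0],[-0.38,0,-1.07,0,0,0,0],[-0.31,0,-0.87,0,0,0,0],[-0.17,0,-0.45,0,0,0,0]]]'

```text
time_s: 11.2
ee_pos: [0.5345, -0.2602, 0.0986]
eef_rot: [-3.141, 0.253, -1.522]
force: [3.1, -6.0, -1.6]
grip_width: 0.0134
```

```bash
python3 - <<'E'
from h import *
y,v=state(-.16,names=('scene','top','scene','top'))
table([.03,.025,.02,.015,.01,.005,0,-.005,-.01,-.02])
E
```

```text
scene 11.2 tilt 0.0342 [-0.198  -0.129   0.0555] -0.1635
top 11.25 tilt 0.0317 [-0.1845 -0.1282  0.057 ] -0.1564
scene 11.3 tilt 0.0324 [-0.1905 -0.1215  0.054 ] -0.156
top 11.35 tilt 0.0331 [-0.1845 -0.12    0.0615] -0.1522
v 0.07533333333333318 to ring 0.009700000000000014 bal 0.002880000000000005 w 0.013297865258807917
0.03 (array([ 0.03, -0.01,  0.14]), array([-0.   ,  0.004, -0.   ]))
0.025 (array([ 0.1 , -0.01,  0.35]), array([-0.   ,  0.004, -0.   ]))
0.02 (array([ 0.17, -0.01,  0.55]), array([-0.   ,  0.004, -0.   ]))
0.015 (array([ 0.24, -0.01,  0.75]), array([-0.   ,  0.004, -0.   ]))
0.01 (array([ 0.3 , -0.01,  0.96]), array([-0.   ,  0.004, -0.   ]))
0.005 (array([ 0.37, -0.01,  1.16]), array([-0.   ,  0.004, -0.   ]))
0 (array([ 0.43, -0.01,  1.37]), array([-0.   ,  0.004, -0.   ]))
-0.005 (array([ 0.5 , -0.01,  1.57]), array([-0.   ,  0.004, -0.   ]))
-0.01 (array([ 0.56, -0.01,  1.78]), array([-0.   ,  0.004, -0.   ]))
-0.02 (array([ 0.68, -0.01,  2.19]), array([-0.   ,  0.004, -0.   ]))
```

Emit:
play_rows --steps '[[[0.43,0,1.37,0,0,0,0],[0.8,0,2.6,0,0,0,0],[0.86,0,2.8,0,0,0,0],[0.83,0,2.7,0,0,0,0],[0.7,0,2.25,0,0,0,0],[0.58,0,1.85,0,0,0,0]]]'

```text
time_s: 11.9
ee_pos: [0.5345, -0.2612, 0.0778]
eef_rot: [3.141, 0.254, -1.522]
force: [2.2, -3.8, -2.0]
grip_width: 0.0129
```

```bash
python3 - <<'E'
from h import *
y,v=state(-.13,names=('scene','top','scene','top'))
table([.02,.01,0,-.005,-.01,-.02,-.03,-.04])
E
```

```text
scene 11.9 tilt -0.0142 [-0.1612 -0.0922  0.054 ] -0.1267
top 11.95 tilt -0.0121 [-0.1552 -0.1035  0.042 ] -0.1294
scene 12.0 tilt -0.0128 [-0.1612 -0.0922  0.054 ] -0.1267
top 12.05 tilt -0.0134 [-0.1552 -0.1027  0.042 ] -0.129
v -0.015333333333333274 to ring -0.013499999999999984 bal -0.006399999999999994 w 0.013287294512351378
0.02 (array([-0.43, -0.01, -1.38]), array([-0.   ,  0.004, -0.   ]))
0.01 (array([-0.29, -0.01, -0.97]), array([-0.   ,  0.004, -0.   ]))
0 (array([-0.16, -0.01, -0.56]), array([-0.   ,  0.004, -0.   ]))
-0.005 (array([-0.1 , -0.01, -0.36]), array([-0.   ,  0.004, -0.   ]))
-0.01 (array([-0.04, -0.01, -0.15]), array([-0.   ,  0.004, -0.   ]))
-0.02 (array([ 0.08, -0.01,  0.26]), array([-0.   ,  0.004, -0.   ]))
-0.03 (array([ 0.2 , -0.01,  0.68]), array([-0.   ,  0.004, -0.   ]))
-0.04 (array([ 0.31, -0.01,  1.09]), array([-0.   ,  0.004, -0.   ]))
```

```bash
python3 - <<'E'
from h import *
for seq in ([-.013,-.03,-.04,-.04,-.03,-.015,-.005,0,0,0,0],[-.013,-.03,-.04,-.045,-.04,-.03,-.015,0,.005,.005,0]):
  for fr in (.011,.015,.02): print(fr,[tuple(map(float,a[1:])) for a in sim(-.127,.0,seq,fr)][3:])
E
```

```text
0.011 [(-0.1291, -0.024), (-0.1316, -0.033), (-0.1345, -0.037), (-0.1375, -0.034), (-0.1401, -0.028), (-0.1422, -0.021), (-0.1437, -0.015), (-0.1447, -0.009)]
0.015 [(-0.1285, -0.018), (-0.1303, -0.025), (-0.1325, -0.026), (-0.1345, -0.021), (-0.1359, -0.012), (-0.1364, -0.002), (-0.1365, 0.0), (-0.1365, 0.0)]
0.02 [(-0.1279, -0.012), (-0.129, -0.016), (-0.1303, -0.014), (-0.1311, -0.005), (-0.1312, 0.0), (-0.1312, 0.0), (-0.1312, 0.0), (-0.1312, 0.0)]
0.011 [(-0.1292, -0.025), (-0.1319, -0.039), (-0.1356, -0.049), (-0.14, -0.054), (-0.1444, -0.051), (-0.1484, -0.044), (-0.1517, -0.036), (-0.1545, -0.031)]
0.015 [(-0.1285, -0.019), (-0.1307, -0.031), (-0.1336, -0.039), (-0.137, -0.041), (-0.1402, -0.035), (-0.1426, -0.025), (-0.1442, -0.013), (-0.1449, -0.004)]
0.02 [(-0.1279, -0.013), (-0.1294, -0.022), (-0.1314, -0.026), (-0.1336, -0.025), (-0.1353, -0.016), (-0.136, -0.001), (-0.136, 0.0), (-0.136, 0.0)]
```

Emit:
play_rows --steps '[[[0.2,0,0.68,0,0,0,0],[0.31,0,1.09,0,0,0,0],[0.34,0,1.21,0,0,0,0],[0.27,0,0.93,0,0,0,0],[0.1,0,0.34,0,0,0,0],[-0.07,0,-0.24,0,0,0,0],[-0.17,0,-0.58,0,0,0,0],[-0.18,0,-0.62,0,0,0,0]]]'

```text
time_s: 12.77
ee_pos: [0.5345, -0.261, 0.0843]
eef_rot: [-3.142, 0.254, -1.522]
force: [1.6, -4.4, -3.5]
grip_width: 0.0131
```

```bash
python3 - <<'E'
from h import *
y,v=state(-.13,names=('scene','top','scene','top'))
table([.02,.01,0,-.005,-.01,-.02,-.03,-.04])
E
```

```text
scene 12.767 tilt 0.0009 [-0.189  -0.1207  0.0548] -0.1549
top 12.817 tilt 0.0004 [-0.1852 -0.1267  0.0578] -0.156
scene 12.867 tilt 0.0001 [-0.1957 -0.126   0.0548] -0.1609
top 12.917 tilt 0.0 [-0.1852 -0.135   0.0465] -0.1601
v -0.03466666666666647 to ring 0.017600000000000005 bal 0.006040000000000001 w 0.01310920882452167
0.02 (array([-0.26, -0.01, -0.82]), array([-0.   ,  0.004, -0.   ]))
0.01 (array([-0.12, -0.01, -0.41]), array([-0.   ,  0.004, -0.   ]))
0 (array([ 0.01, -0.01,  0.  ]), array([-0.   ,  0.004, -0.   ]))
-0.005 (array([ 0.07, -0.01,  0.21]), array([-0.   ,  0.004, -0.   ]))
-0.01 (array([ 0.13, -0.01,  0.42]), array([-0.   ,  0.004, -0.   ]))
-0.02 (array([ 0.25, -0.01,  0.83]), array([-0.   ,  0.004, -0.   ]))
-0.03 (array([ 0.37, -0.01,  1.24]), array([-0.   ,  0.004, -0.   ]))
-0.04 (array([ 0.48, -0.01,  1.66]), array([-0.   ,  0.004, -0.   ]))
```

```bash
python3 - <<'E'
from h import *
for fr in (.004,.007,.01): print(fr,sim(-.128,0,[-.013,-.03,-.04,-.043,-.036,-.022,-.008,0,.002,.001,.001],fr)[-4:])
for seq in ([0,.03,.04,.04,.04,.04,.03,.01,.0,-.005,-.01,0],[0,.03,.04,.04,.04,.03,.015,.0,0,0,0,0]):
  for fr in (.006,.01,.014): print(fr,[tuple(map(float,a[1:])) for a in sim(-.162,-.048,seq,fr)][3:])
E
```

```text
0.004 [(0, np.float64(-0.1529), np.float64(-0.073)), (0.002, np.float64(-0.1589), np.float64(-0.072)), (0.001, np.float64(-0.165), np.float64(-0.073)), (0.001, np.float64(-0.1712), np.float64(-0.075))]
0.007 [(0, np.float64(-0.1484), np.float64(-0.058)), (0.002, np.float64(-0.1531), np.float64(-0.055)), (0.001, np.float64(-0.1575), np.float64(-0.052)), (0.001, np.float64(-0.1618), np.float64(-0.051))]
0.01 [(0, np.float64(-0.1449), np.float64(-0.045)), (0.002, np.float64(-0.1484), np.float64(-0.039)), (0.001, np.float64(-0.1515), np.float64(-0.034)), (0.001, np.float64(-0.1541), np.float64(-0.03))]
0.006 [(-0.174, -0.007), (-0.1739, 0.008), (-0.1727, 0.02), (-0.1706, 0.03), (-0.1679, 0.032), (-0.1655, 0.026), (-0.1636, 0.018), (-0.1627, 0.006), (-0.1625, -0.0)]
0.01 [(-0.1725, 0.001), (-0.172, 0.011), (-0.1706, 0.022), (-0.1684, 0.03), (-0.1659, 0.03), (-0.1636, 0.023), (-0.1622, 0.012), (-0.1617, 0.0), (-0.1618, 0.0)]
0.014 [(-0.1712, 0.004), (-0.1705, 0.012), (-0.1691, 0.021), (-0.167, 0.027), (-0.1647, 0.026), (-0.1629, 0.017), (-0.1621, 0.004), (-0.1621, -0.0), (-0.1621, 0.0)]
0.006 [(-0.174, -0.007), (-0.1739, 0.008), (-0.1728, 0.017), (-0.1712, 0.02), (-0.1697, 0.015), (-0.1688, 0.007), (-0.1686, 0.0), (-0.1686, -0.002), (-0.1688, -0.004)]
0.01 [(-0.1725, 0.001), (-0.172, 0.011), (-0.1707, 0.019), (-0.169, 0.02), (-0.1676, 0.013), (-0.1669, 0.003), (-0.1669, 0.0), (-0.1669, 0.0), (-0.1669, 0.0)]
0.014 [(-0.1712, 0.004), (-0.1705, 0.012), (-0.1692, 0.018), (-0.1676, 0.018), (-0.1665, 0.009), (-0.1662, 0.0), (-0.1662, 0.0), (-0.1662, 0.0), (-0.1662, 0.0)]
```

```bash
sed -i 's/g=tt+(y+.145)/g=tt-.007+(y+.145)/' h.py; python3 - <<'E'
from h import *
for seq in ([0,.03,.045,.05,.05,.05,.045,.035,.02,.012,.01,.01],[0,.03,.05,.06,.06,.055,.045,.03,.015,.01,.01,.01]):
  for fr in (.01,.013,.016): print(fr,[tuple(map(float,a[1:])) for a in sim(-.162,-.05,seq,fr)][3:])
E
```

```text
0.01 [(-0.1755, -0.01), (-0.1755, 0.006), (-0.1746, 0.017), (-0.1726, 0.028), (-0.17, 0.034), (-0.1671, 0.034), (-0.1645, 0.029), (-0.1623, 0.022), (-0.1608, 0.015)]
0.013 [(-0.1744, -0.003), (-0.1741, 0.008), (-0.173, 0.018), (-0.1711, 0.027), (-0.1686, 0.032), (-0.1659, 0.031), (-0.1636, 0.025), (-0.1619, 0.016), (-0.161, 0.007)]
0.016 [(-0.1733, 0.001), (-0.1728, 0.009), (-0.1717, 0.018), (-0.1698, 0.026), (-0.1675, 0.03), (-0.1651, 0.027), (-0.1631, 0.019), (-0.162, 0.009), (-0.1617, 0.0)]
0.01 [(-0.1752, -0.005), (-0.1747, 0.014), (-0.1729, 0.029), (-0.1698, 0.041), (-0.1661, 0.047), (-0.1622, 0.046), (-0.1586, 0.04), (-0.1555, 0.034), (-0.153, 0.028)]
0.013 [(-0.1741, 0.001), (-0.1733, 0.016), (-0.1713, 0.031), (-0.1683, 0.041), (-0.1646, 0.046), (-0.1608, 0.043), (-0.1576, 0.036), (-0.1549, 0.028), (-0.1529, 0.021)]
0.016 [(-0.173, 0.004), (-0.1721, 0.018), (-0.17, 0.031), (-0.167, 0.04), (-0.1635, 0.043), (-0.16, 0.039), (-0.157, 0.031), (-0.1549, 0.021), (-0.1535, 0.012)]
```

Emit:
play_rows --steps '[[[-0.4,0,-1.23,0,0,0,0],[-0.68,0,-2.04,0,0,0,0],[-0.83,0,-2.44,0,0,0,0],[-0.83,0,-2.44,0,0,0,0],[-0.75,0,-2.24,0,0,0,0],[-0.61,0,-1.84,0,0,0,0],[-0.4,0,-1.23,0,0,0,0],[-0.23,0,-0.74,0,0,0,0]]]'

```text
time_s: 13.63
ee_pos: [0.5346, -0.2607, 0.0906]
eef_rot: [-3.141, 0.254, -1.522]
force: [4.9, -4.5, -2.1]
grip_width: 0.0131
```

```bash
python3 - <<'E'
from h import *
y,v=state(-.15,names=('scene','top','scene'))
table([.03,.02,.01,0,-.005,-.01,-.02,-.03,-.04])
for seq in ([.018,.018,.018,.015,.012,.01,.008,.008],[.018,.01,.005,.005,.005,.005,.005]):
  for fr in (.01,.013,.016): print(fr,[tuple(map(float,a[1:])) for a in sim(y+.05*v,v,seq,fr)])
E
```

```text
scene 13.633 tilt 0.0154 [-0.1965 -0.1275  0.0548] -0.162
top 13.683 tilt 0.0132 [-0.1845 -0.1282  0.0562] -0.1564
scene 13.733 tilt 0.0144 [-0.192  -0.1222  0.0555] -0.1571
v 0.04900000000000033 to ring 0.014600000000000002 bal 0.00484 w 0.013188566399855953
0.03 (array([-0.21, -0.01, -0.6 ]), array([-0.   ,  0.004, -0.001]))
0.02 (array([-0.07, -0.01, -0.19]), array([-0.   ,  0.004, -0.001]))
0.01 (array([ 0.06, -0.01,  0.22]), array([-0.   ,  0.004, -0.001]))
0 (array([ 0.19, -0.01,  0.63]), array([-0.   ,  0.004, -0.001]))
-0.005 (array([ 0.26, -0.01,  0.84]), array([-0.   ,  0.004, -0.001]))
-0.01 (array([ 0.32, -0.01,  1.04]), array([-0.   ,  0.004, -0.001]))
-0.02 (array([ 0.44, -0.01,  1.45]), array([-0.   ,  0.004, -0.001]))
-0.03 (array([ 0.56, -0.01,  1.87]), array([-0.   ,  0.004, -0.001]))
-0.04 (array([ 0.67, -0.01,  2.28]), array([-0.   ,  0.004, -0.001]))
0.01 [(-0.1506, 0.048), (-0.1467, 0.048), (-0.1427, 0.048), (-0.1386, 0.049), (-0.1346, 0.049), (-0.1305, 0.048), (-0.1265, 0.047), (-0.1226, 0.047)]
0.013 [(-0.1507, 0.046), (-0.1469, 0.044), (-0.1433, 0.043), (-0.1397, 0.042), (-0.1363, 0.04), (-0.1331, 0.037), (-0.1301, 0.034), (-0.1274, 0.031)]
0.016 [(-0.1508, 0.045), (-0.1472, 0.041), (-0.1439, 0.038), (-0.1409, 0.035), (-0.1381, 0.031), (-0.1357, 0.026), (-0.1337, 0.021), (-0.1322, 0.015)]
0.01 [(-0.1506, 0.048), (-0.1467, 0.045), (-0.1432, 0.04), (-0.1401, 0.034), (-0.1374, 0.029), (-0.1352, 0.025), (-0.1334, 0.02)]
0.013 [(-0.1507, 0.046), (-0.147, 0.042), (-0.1438, 0.035), (-0.1412, 0.028), (-0.1392, 0.02), (-0.1378, 0.014), (-0.137, 0.007)]
0.016 [(-0.1508, 0.045), (-0.1473, 0.039), (-0.1444, 0.03), (-0.1423, 0.021), (-0.141, 0.012), (-0.1404, 0.003), (-0.1404, 0.0)]
```

Emit:
play_rows --steps '[[[0.16,0,0.55,0,0,0,0],[0.23,0,0.75,0,0,0,0],[0.22,0,0.71,0,0,0,0],[0.16,0,0.55,0,0,0,0],[0.11,0,0.38,0,0,0,0],[0.1,0,0.34,0,0,0,0]]]'

```text
time_s: 14.28
ee_pos: [0.5345, -0.2609, 0.0861]
eef_rot: [3.141, 0.254, -1.523]
force: [2.8, -5.6, -1.9]
grip_width: 0.0133
```

```bash
python3 - <<'E'
from h import *
y,v=state(-.14,names=('scene','top','scene'))
table([.03,.02,.01,0,-.005,-.01,-.02,-.03,-.04])
E
```

```text
scene 14.283 tilt 0.005 [-0.18   -0.111   0.0555] -0.1455
top 14.333 tilt 0.005 [-0.1785 -0.114   0.0645] -0.1462
scene 14.383 tilt 0.0048 [-0.18   -0.1117  0.0548] -0.1459
v -0.0040000000000001285 to ring 0.003400000000000014 bal 0.00036000000000000474 w 0.013663572343850917
0.03 (array([-0.34, -0.01, -1.04]), array([ 0.   ,  0.004, -0.001]))
0.02 (array([-0.2 , -0.01, -0.63]), array([ 0.   ,  0.004, -0.001]))
0.01 (array([-0.07, -0.01, -0.22]), array([ 0.   ,  0.004, -0.001]))
0 (array([ 0.06, -0.01,  0.19]), array([ 0.   ,  0.004, -0.001]))
-0.005 (array([ 0.12, -0.01,  0.39]), array([ 0.   ,  0.004, -0.001]))
-0.01 (array([ 0.18, -0.01,  0.6 ]), array([ 0.   ,  0.004, -0.001]))
-0.02 (array([ 0.31, -0.01,  1.01]), array([ 0.   ,  0.004, -0.001]))
-0.03 (array([ 0.42, -0.01,  1.42]), array([ 0.   ,  0.004, -0.001]))
-0.04 (array([ 0.54, -0.01,  1.84]), array([ 0.   ,  0.004, -0.001]))
```

Emit:
play_rows --steps '[[[-0.02,0,-0.06,0,0,0,0],[-0.02,0,-0.06,0,0,0,0],[-0.02,0,-0.06,0,0,0,0],[-0.02,0,-0.06,0,0,0,0],[-0.02,0,-0.06,0,0,0,0],[-0.02,0,-0.06,0,0,0,0]]]'

```text
time_s: 14.93
ee_pos: [0.5345, -0.2609, 0.0854]
eef_rot: [3.141, 0.255, -1.523]
force: [3.4, -5.8, -3.0]
grip_width: 0.0133
```

```bash
python3 - <<'E'
from h import *
y,v=state(-.14,names=('scene','top','scene'))
# independent check: ring and roller lateral in both views
for n in('top','scene'):
    c=cam(n); f=c['frame'].astype(int); m=((f.min(2)>150)&(f.max(2)-f.min(2)<25)).astype(np.uint8)
    k,_=cv2.findContours(m,cv2.RETR_CCOMP,cv2.CHAIN_APPROX_NONE)
    for q in k:
        if len(q)>60:
            e=cv2.fitEllipse(q); P=plane(c,e[0],.245)
            if abs(P[0]-.5175)<.03 and abs(P[1]-.0147)<.03: print(n,P.round(4),'along',((P-H)@d).round(4))
    x=np.array([d[1],-d[0],0]); cen=H+d*-.1457; cen[2]=zc(-.1457,0)
    cv2.circle(c['frame'],tuple(int(a) for a in proj(c,[cen])[0].round()),1,(0,0,255),-1)
    cv2.imwrite(f'pics/h_{n}.png',c['frame'])
a=cv2.imread('pics/h_top.png')[150:240,200:350]; b=cv2.imread('pics/h_scene.png')[120:210,160:310]
cv2.imwrite('pics/p7.png',np.hstack([cv2.resize(a,(400,240)),cv2.resize(b,(400,240))]))
E
```

```text
scene 14.933 tilt 0.0035 [-0.1815 -0.111   0.0562] -0.1462
top 14.983 tilt 0.0035 [-0.1785 -0.114   0.063 ] -0.1462
scene 15.033 tilt 0.0035 [-0.1807 -0.1117  0.0548] -0.1462
v 0.0 to ring 0.003700000000000009 bal 0.00048000000000000267 w 0.012970164318218222
```

View pics/p7.png

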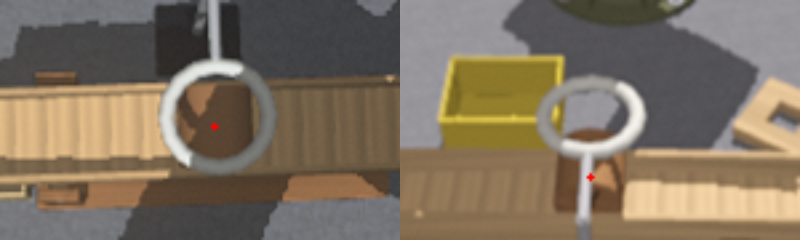

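Emit:
play_rows --steps '[[[-0.03,0,-0.1,0,0,0,0],[-0.03,0,-0.1,0,0,0,0],[-0.03,0,-0.1,0,0,0,0],[-0.03,0,-0.1,0,0,0,0],[-0.03,0,-0.1,0,0,0,0],[-0.03,0,-0.1,0,0,0,0],[-0.03,0,-0.1,0,0,0,0],[-0.03,0,-0.1,0,0,0,0],[-0.03,0,-0.1,0,0,0,0],[-0.03,0,-0.1,0,0,0,0],[-0.03,0,-0.1,0,0,0,0],[-0.03,0,-0.1,0,0,0,0],[-0.03,0,-0.1,0,0,0,0],[-0.03,0,-0.1,0,0,0,0],[-0.03,0,-0.1,0,0,0,0],[-0.03,0,-0.1,0,0,0,0],[-0.03,0,-0.1,0,0,0,0],[-0.03,0,-0.1,0,0,0,0]]]'

```text
time_s: 16.68
ee_pos: [0.5345, -0.261, 0.0854]
eef_rot: [3.141, 0.255, -1.523]
force: [5.2, -4.1, -2.0]
grip_width: 0.013
```

```bash
python3 - <<'E'
from h import *
y,v=state(-.146,names=('scene','top'))
E
```

```text
scene 16.683 tilt 0.0034 [-0.1807 -0.1117  0.0555] -0.1462
top 16.733 tilt 0.0033 [-0.1785 -0.114   0.0638] -0.1462
v 0.0 to ring 0.003700000000000009 bal 0.00048000000000000267 w 0.01331825200712684
```

Steady; hold on.

Emit:
play_rows --steps '[[[-0.03,0,-0.1,0,0,0,0],[-0.03,0,-0.1,0,0,0,0],[-0.03,0,-0.1,0,0,0,0],[-0.03,0,-0.1,0,0,0,0],[-0.03,0,-0.1,0,0,0,0],[-0.03,0,-0.1,0,0,0,0],[-0.03,0,-0.1,0,0,0,0],[-0.03,0,-0.1,0,0,0,0],[-0.03,0,-0.1,0,0,0,0],[-0.03,0,-0.1,0,0,0,0],[-0.03,0,-0.1,0,0,0,0],[-0.03,0,-0.1,0,0,0,0],[-0.03,0,-0.1,0,0,0,0],[-0.03,0,-0.1,0,0,0,0],[-0.03,0,-0.1,0,0,0,0],[-0.03,0,-0.1,0,0,0,0],[-0.03,0,-0.1,0,0,0,0],[-0.03,0,-0.1,0,0,0,0],[-0.03,0,-0.1,0,0,0,0],[-0.03,0,-0.1,0,0,0,0]]]'

```text
time_s: 18.45
ee_pos: [0.5345, -0.2609, 0.0853]
eef_rot: [3.141, 0.255, -1.524]
force: [3.8, -4.9, -1.8]
grip_width: 0.0132
```

Emit:
play_rows --steps '[[[-0.03,0,-0.1,0,0,0,0],[-0.03,0,-0.1,0,0,0,0],[-0.03,0,-0.1,0,0,0,0],[-0.03,0,-0.1,0,0,0,0],[-0.03,0,-0.1,0,0,0,0],[-0.03,0,-0.1,0,0,0,0],[-0.03,0,-0.1,0,0,0,0],[-0.03,0,-0.1,0,0,0,0],[-0.03,0,-0.1,0,0,0,0],[-0.03,0,-0.1,0,0,0,0],[-0.03,0,-0.1,0,0,0,0],[-0.03,0,-0.1,0,0,0,0],[-0.03,0,-0.1,0,0,0,0],[-0.03,0,-0.1,0,0,0,0],[-0.03,0,-0.1,0,0,0,0],[-0.03,0,-0.1,0,0,0,0],[-0.03,0,-0.1,0,0,0,0],[-0.03,0,-0.1,0,0,0,0],[-0.03,0,-0.1,0,0,0,0],[-0.03,0,-0.1,0,0,0,0]]]'

```text
time_s: 20.12
ee_pos: [0.5345, -0.261, 0.0852]
eef_rot: [3.141, 0.256, -1.524]
force: [4.5, -4.9, -2.2]
grip_width: 0.0133
```

```bash
python3 - <<'E'
from h import *
y,v=state(-.146,names=('scene','top'))
table([.05,.04,.03,.02,.01,0,-.01,-.02,-.03,-.04])
E
```

```text
scene 20.117 tilt 0.003 [-0.1807 -0.111   0.0555] -0.1459
top 20.167 tilt 0.0031 [-0.177  -0.114   0.0622] -0.1455
v 0.008000000000000684 to ring 0.0030000000000000027 bal 0.00020000000000000017 w 0.01284254637883323
0.05 (array([-0.65, -0.01, -1.92]), array([ 0.   ,  0.006, -0.002]))
0.04 (array([-0.5 , -0.01, -1.51]), array([ 0.   ,  0.006, -0.002]))
0.03 (array([-0.36, -0.01, -1.1 ]), array([ 0.   ,  0.006, -0.002]))
0.02 (array([-0.22, -0.01, -0.7 ]), array([ 0.   ,  0.006, -0.002]))
0.01 (array([-0.09, -0.01, -0.29]), array([ 0.   ,  0.006, -0.002]))
0 (array([ 0.04, -0.01,  0.12]), array([ 0.   ,  0.006, -0.002]))
-0.01 (array([ 0.17, -0.01,  0.53]), array([ 0.   ,  0.006, -0.002]))
-0.02 (array([ 0.29, -0.01,  0.95]), array([ 0.   ,  0.006, -0.002]))
-0.03 (array([ 0.41, -0.01,  1.36]), array([ 0.   ,  0.006, -0.002]))
-0.04 (array([ 0.52, -0.01,  1.78]), array([ 0.   ,  0.006, -0.002]))
```

```bash
python3 - <<'E'
from h import *
import pickle
t=pickle.load(open('top.pkl','rb'))
for u,v in((25,63),(28,190),(190,184)):
    P=plane(t,(150+(u+.5)/3.2-.5,165+(v+.5)/3.2-.5),.07); print(P,'along',(P-H)@d,'cross',(P-H)@[d[1],-d[0],0])
for hi in (.04,.045,.05):
  for r in (sim(-.146,0,[.003,.02,.035,hi,hi,hi,hi,hi,hi,.035,.03,.02,.01,0,-.01,-.02,-.03,-.04,-.05,-.055,-.06,-.065,-.07,-.07],.013),): print([tuple(map(float,a)) for a in r][6:])
E
```

```text
[0.55969003 0.33497893 0.07      ] along 0.1754131191187612 cross 0.05447737744838767
[0.45319051 0.32851108 0.07      ] along 0.1741875456664394 cross -0.05221117642365635
[0.46038705 0.19338105 0.07      ] along 0.0388673083681878 cross -0.05166498450879001
[(0.04, -0.1375, 0.048), (0.04, -0.133, 0.061), (0.04, -0.1273, 0.075), (0.035, -0.1205, 0.089), (0.03, -0.1125, 0.102), (0.02, -0.1036, 0.112), (0.01, -0.0939, 0.119), (0.0, -0.0838, 0.123), (-0.01, -0.0735, 0.124), (-0.02, -0.0632, 0.121), (-0.03, -0.0534, 0.115), (-0.04, -0.0441, 0.106), (-0.05, -0.0358, 0.094), (-0.055, -0.0287, 0.079), (-0.06, -0.0228, 0.062), (-0.065, -0.0184, 0.045), (-0.07, -0.0155, 0.025), (-0.07, -0.0143, 0.004)]
[(0.045, -0.1361, 0.058), (0.045, -0.1305, 0.074), (0.045, -0.1236, 0.091), (0.035, -0.1153, 0.107), (0.03, -0.1058, 0.121), (0.02, -0.0951, 0.134), (0.01, -0.0835, 0.143), (0.0, -0.0714, 0.149), (-0.01, -0.0588, 0.153), (-0.02, -0.046, 0.153), (-0.03, -0.0333, 0.152), (-0.04, -0.0208, 0.147), (-0.05, -0.0088, 0.14), (-0.055, 0.0025, 0.131), (-0.06, 0.0131, 0.122), (-0.065, 0.0229, 0.113), (-0.07, 0.0318, 0.103), (-0.07, 0.04, 0.093)]
[(0.05, -0.1346, 0.068), (0.05, -0.1281, 0.087), (0.05, -0.12, 0.108), (0.035, -0.1102, 0.126), (0.03, -0.099, 0.141), (0.02, -0.0866, 0.155), (0.01, -0.0732, 0.166), (0.0, -0.0589, 0.175), (-0.01, -0.0441, 0.181), (-0.02, -0.0287, 0.186), (-0.03, -0.0131, 0.188), (-0.04, 0.0026, 0.188), (-0.05, 0.0182, 0.187), (-0.055, 0.0336, 0.184), (-0.06, 0.0489, 0.182), (-0.065, 0.0641, 0.181), (-0.07, 0.0791, 0.181), (-0.07, 0.0942, 0.182)]
```

Emit:
play_rows --steps '[[[-0.22,0,-0.7,0,0,0,0],[-0.43,0,-1.3,0,0,0,0],[-0.65,0,-1.92,0,0,0,0],[-0.65,0,-1.92,0,0,0,0],[-0.65,0,-1.92,0,0,0,0],[-0.65,0,-1.92,0,0,0,0],[-0.5,0,-1.51,0,0,0,0],[-0.36,0,-1.1,0,0,0,0]]]'

```text
time_s: 20.88
ee_pos: [0.5345, -0.2603, 0.0957]
eef_rot: [3.141, 0.256, -1.524]
force: [3.8, -5.4, -2.3]
grip_width: 0.0133
```

```bash
python3 - <<'E'
from h import *
y,v=state(-.1,names=('scene','top','scene'))
table([.04,.03,.02,.01,0,-.01,-.02,-.03,-.04,-.05,-.06,-.07,-.08])
y+=.05*v
for seq in ([.027,.02,.01,0,-.01,-.02,-.03,-.04,-.05,-.06,-.065,-.07,-.07,-.07],[.027,.01,-.01,-.025,-.04,-.05,-.055,-.06,-.065,-.07,-.07,-.075]):
  for b in (0,.007):
    print([tuple(map(float,a)) for a in sim(y,v,[s+b for s in seq],.013)])
E
```

```text
scene 20.883 tilt 0.0273 [-0.1417 -0.0817  0.0615] -0.1117
top 20.933 tilt 0.0251 [-0.1395 -0.078   0.0412] -0.1087
scene 20.983 tilt 0.026 [-0.1387 -0.0712  0.069 ] -0.105
v 0.06699999999999902 to ring -0.03749999999999999 bal -0.015999999999999997 w 0.013382410270454849
0.04 (array([-0.19, -0.01, -0.54]), array([ 0.   ,  0.006, -0.003]))
0.03 (array([-0.05, -0.01, -0.14]), array([ 0.   ,  0.006, -0.003]))
0.02 (array([ 0.09, -0.01,  0.27]), array([ 0.   ,  0.006, -0.003]))
0.01 (array([ 0.23, -0.02,  0.68]), array([ 0.   ,  0.006, -0.003]))
0 (array([ 0.36, -0.02,  1.09]), array([ 0.   ,  0.006, -0.003]))
-0.01 (array([ 0.48, -0.02,  1.5 ]), array([ 0.   ,  0.006, -0.003]))
-0.02 (array([ 0.6 , -0.02,  1.91]), array([ 0.   ,  0.006, -0.003]))
-0.03 (array([ 0.72, -0.02,  2.33]), array([ 0.   ,  0.006, -0.003]))
-0.04 (array([ 0.84, -0.02,  2.74]), array([ 0.   ,  0.006, -0.003]))
-0.05 (array([ 0.95, -0.02,  3.16]), array([ 0.   ,  0.006, -0.003]))
-0.06 (array([ 1.05, -0.02,  3.58]), array([ 0.   ,  0.006, -0.003]))
-0.07 (array([ 1.15, -0.02,  4.  ]), array([ 0.   ,  0.006, -0.00
[... 688 characters left out ...]
11, 0.122), (-0.063, 0.0209, 0.113), (-0.063, 0.03, 0.105), (-0.063, 0.0385, 0.099)]
[(0.027, -0.0955, 0.081), (0.01, -0.0882, 0.091), (-0.01, -0.0805, 0.093), (-0.025, -0.0729, 0.087), (-0.04, -0.0661, 0.075), (-0.05, -0.0606, 0.057), (-0.055, -0.0567, 0.037), (-0.06, -0.0546, 0.014), (-0.065, -0.0544, -0.005), (-0.07, -0.0553, -0.018), (-0.07, -0.0575, -0.034), (-0.075, -0.0611, -0.051)]
[(0.034, -0.0953, 0.085), (0.017, -0.0876, 0.099), (-0.003, -0.079, 0.105), (-0.018, -0.0703, 0.103), (-0.033, -0.062, 0.096), (-0.043, -0.0545, 0.083), (-0.048, -0.0483, 0.068), (-0.053, -0.0434, 0.051), (-0.058, -0.04, 0.032), (-0.063, -0.0382, 0.011), (-0.063, -0.038, -0.003), (-0.068, -0.0387, -0.012)]
```

Emit:
play_rows --steps '[[[0,0,0,0,0,0,0],[0.09,0,0.27,0,0,0,0],[0.16,0,0.48,0,0,0,0],[0.23,0,0.68,0,0,0,0],[0.3,0,0.89,0,0,0,0],[0.36,0,1.09,0,0,0,0],[0.48,0,1.5,0,0,0,0]]]'

```text
time_s: 21.62
ee_pos: [0.5345, -0.2612, 0.0788]
eef_rot: [3.141, 0.256, -1.525]
force: [3.8, -4.3, -1.5]
grip_width: 0.0131
```

```bash
python3 - <<'E'
from h import *
y,v=state(-.04,names=('scene','top','scene'))
table([.0,-.01,-.02,-.03,-.04,-.05,-.06,-.07,-.08])
y+=.05*v
for seq in ([-.013,-.02,-.03,-.04,-.05,-.06,-.065,-.07,-.07,-.07],[-.013,-.02,-.025,-.03,-.035,-.04,-.045,-.05]):
    print([tuple(map(float,a)) for a in sim(y,v,seq,.013)])
E
```

```text
scene 21.617 tilt -0.0118 [-0.024   0.0465  0.072 ] 0.0113
top 21.667 tilt -0.0141 [-0.0097  0.0555  0.0668] 0.0229
scene 21.717 tilt -0.0133 [0.0015 0.069  0.069 ] 0.0353
v 0.24000000000000513 to ring -0.17779999999999999 bal -0.07211999999999999 w 0.01321574070084704
0.0 (array([-0.15, -0.01, -0.53]), array([ 0.   ,  0.006, -0.003]))
-0.01 (array([-0.03, -0.01, -0.11]), array([ 0.   ,  0.006, -0.003]))
-0.02 (array([ 0.1 , -0.01,  0.3 ]), array([ 0.   ,  0.006, -0.003]))
-0.03 (array([ 0.22, -0.02,  0.71]), array([ 0.   ,  0.006, -0.003]))
-0.04 (array([ 0.33, -0.02,  1.13]), array([ 0.   ,  0.006, -0.003]))
-0.05 (array([ 0.44, -0.02,  1.54]), array([ 0.   ,  0.006, -0.003]))
-0.06 (array([ 0.54, -0.02,  1.96]), array([ 0.   ,  0.006, -0.003]))
-0.07 (array([ 0.65, -0.02,  2.38]), array([ 0.   ,  0.006, -0.003]))
-0.08 (array([ 0.74, -0.02,  2.8 ]), array([ 0.   ,  0.006, -0.003]))
[(-0.013, 0.0684, 0.266), (-0.02, 0.0918, 0.295), (-0.03, 0.1177, 0.324), (-0.04, 0.146, 0.354), (-0.05, 0.1768, 0.385), (-0.06, 0.2103, 0.417), (-0.065, 0.2466, 0.453), (-0.07, 0.2861, 0.494), (-0.07, 0.3294, 0.543), (-0.07, 0.3771, 0.602)]
[(-0.013, 0.0684, 0.266), (-0.02, 0.0918, 0.295), (-0.025, 0.1177, 0.325), (-0.03, 0.1463, 0.36), (-0.035, 0.1779, 0.397), (-0.04, 0.2128, 0.44), (-0.045, 0.2515, 0.487), (-0.05, 0.2944, 0.541)]
```

Emit:
play_rows --steps '[[[0.25,0,0.85,0,0,0,0],[0.44,0,1.54,0,0,0,0],[0.5,0,1.75,0,0,0,0],[0.5,0,1.75,0,0,0,0],[0.5,0,1.75,0,0,0,0],[0.5,0,1.75,0,0,0,0],[0.5,0,1.75,0,0,0,0],[0.5,0,1.75,0,0,0,0],[0.5,0,1.75,0,0,0,0],[0.5,0,1.75,0,0,0,0]]]'

```text
time_s: 22.6
ee_pos: [0.5345, -0.2612, 0.0588]
eef_rot: [3.14, 0.257, -1.525]
force: [3.5, -3.1, -1.4]
grip_width: 0.0132
```

```bash
python3 - <<'E'
from h import *
c=cam('top'); s=cam('scene'); print(tilt(),ctrl.get_obs()['force'])
cv2.imwrite('pics/p8.png',np.hstack([cv2.resize(c['frame'][150:250,130:290],(400,250)),cv2.resize(s['frame'][130:250,230:390],(400,300))[:250]]))
table([-.055,-.07,-.08,-.09,-.1,-.105,-.11,-.112])
E
```

```text
-0.058357141420638275 [ 4.18500774 -3.17832069 -1.83981947]
-0.055 (array([-0.02, -0.02, -0.14]), array([ 0.   ,  0.007, -0.003]))
-0.07 (array([ 0.14, -0.02,  0.48]), array([ 0.   ,  0.007, -0.003]))
-0.08 (array([ 0.23, -0.02,  0.9 ]), array([ 0.   ,  0.007, -0.003]))
-0.09 (array([ 0.33, -0.02,  1.32]), array([ 0.   ,  0.007, -0.003]))
-0.1 (array([ 0.42, -0.02,  1.74]), array([ 0.   ,  0.007, -0.003]))
-0.105 (array([ 0.46, -0.02,  1.95]), array([ 0.   ,  0.007, -0.003]))
-0.11 (array([ 0.5 , -0.02,  2.16]), array([ 0.   ,  0.007, -0.003]))
-0.112 (array([ 0.52, -0.02,  2.25]), array([ 0.   ,  0.007, -0.003]))
```

View pics/p8.png

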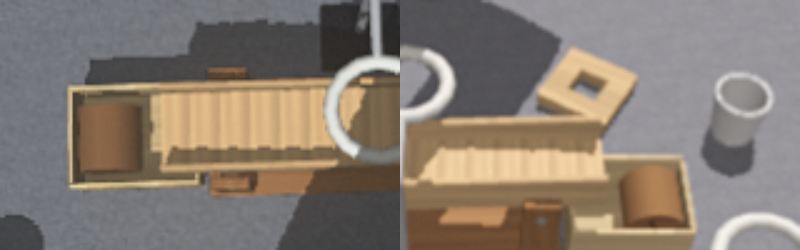

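Emit:
play_rows --steps '[[[0.07,0,0.25,0,0,0,0],[0.14,0,0.5,0,0,0,0],[0.2,0,0.75,0,0,0,0],[0.26,0,1.0,0,0,0,0],[0.32,0,1.25,0,0,0,0],[0.37,0,1.5,0,0,0,0],[0.42,0,1.74,0,0,0,0],[0.45,0,1.9,0,0,0,0],[0.48,0,2.02,0,0,0,0],[0.5,0,2.12,0,0,0,0],[0.51,0,2.2,0,0,0,0],[0.51,0,2.2,0,0,0,0],[0.51,0,2.2,0,0,0,0],[0.51,0,2.2,0,0,0,0]]]'

```text
time_s: 23.87
ee_pos: [0.5346, -0.2603, 0.0366]
eef_rot: [3.141, 0.258, -1.525]
force: [-1.2, -0.7, 13.2]
grip_width: 0.0134
```

```bash
python3 - <<'E'
from h import *
print(tilt(),ctrl.get_obs()['force'])
c=cam('scene')
x=np.array([d[1],-d[0],0])
for t in (-.11,-.1,-.09):
    b=bary(t); print(t,proj(c,[H+d*b[0]+x*k+[0,0,b[1]] for k in(-.05,.05)]).round(1).tolist())
E
```

```text
-0.10994406047003218 [-1.22008114 -0.71885937 13.19931975]
-0.11 [[137.6, 190.2], [130.3, 218.2]]
-0.1 [[137.2, 189.3], [129.8, 217.3]]
-0.09 [[136.7, 188.4], [129.3, 216.4]]
```

Emit:
play_rows --steps '[[[0,0,0,0,0,0,0.2],[0,0,0,0,0,0,0.4],[0,0,0,0,0,0,0.45],[0,0,0,0,0,0,0.45],[0,0,0,0,0,0,0.45],[0,0,0,0,0,0,0.45],[0,0,0,0,0,0,0.45],[0,0,-0.6,0,0,0,0.45],[0,0,-1.8,0,0,0,0.45],[0,0,-3.3,0,0,0,0.45],[0,0,-5,0,0,0,0.45],[0,0,-7,0,0,0,0.45],[0,0,-9,0,0,0,0.45],[0,0,-11,0,0,0,0.45],[0,0,-12,0,0,0,0.45],[0,0,-12,0,0,0,0.45],[0,0,-12,0,0,0,0.45],[0,0,-12,0,0,0,0.45]]]'

```text
time_s: 25.42
ee_pos: [0.5357, -0.2904, 0.1516]
eef_rot: [3.14, 0.259, -1.525]
force: [1.4, 0.6, -1.0]
grip_width: 0.0423
```

```bash
python3 - <<'E'
from h import *
o=ctrl.get_obs(); print(o['time_s'],o['force'],o['grip_width'],o['joint_vel'].round(3))
c=cam('scene'); cv2.imwrite('pics/p9.png',cv2.resize(c['frame'],(800,600)))
E
```

```text
25.4167 [ 1.44389223  0.55403629 -0.96258765] 0.042261264747922744 [ 0.002  0.007  0.005 -0.     0.004  0.001]
```

View pics/p9.png

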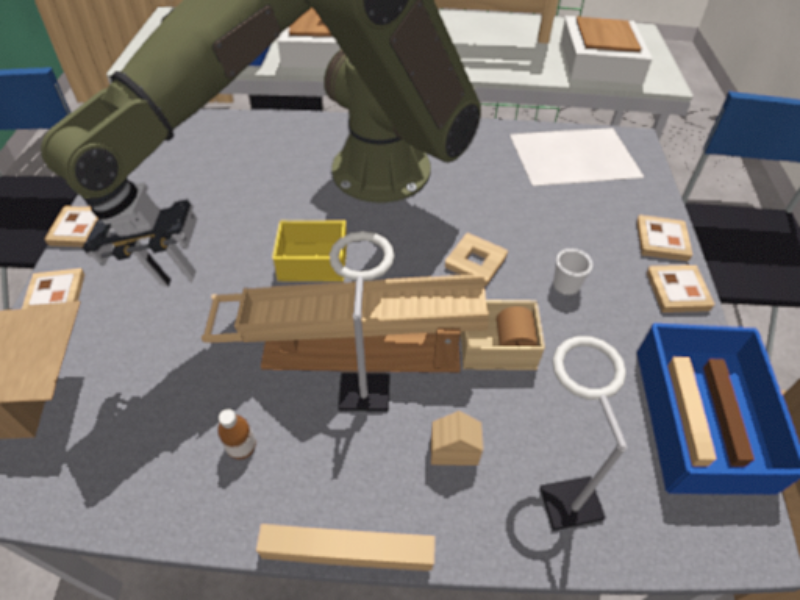

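The chute is back on its rest with the crossbar where it started (about 205–240, 295–340). The roller lies in the wooden box (517, 325), the gripper is clear, and the other goods are where they were.

```bash
python3 -c "
from station import ctrl
print(ctrl.hand_in())"
```

```text
the job is handed in; nothing more can be done
None
```

I took the chute by its crossbar, tilted it until the roller came to rest under the ring, and then rolled it out into the wooden box. The job was handed in at about 25.5 s of the 58 s; the hand-in gives no verdict.

**Under the ring:** the roller stayed within about 4 mm of the ring centre along the chute, with no visible motion, from about 14.3 s to 20.2 s. I aimed at the wooden box and at the ring light nearest the base, not the yellow box or the far ring.

**Last checks:**
- The final picture shows the roller in the box, the gripper clear, and the other goods apparently unmoved, judged by eye.
- Just before release the chute read −0.11 rad, pressing on its rest; the final picture shows it in the same place.
- After release the force reading was within noise, below 2 N.

**What went wrong or disagreed:**
- **Grasp:** the first two tries closed on or above the bar. The real fingertips sat roughly 20 mm short of the stated tool point, and gripping deeper fixed it.
- **Balancing:** the roller overshot the ring twice before I settled it. It rolled more easily towards the crossbar than towards the outlet, as if my tilt reading was about 0.007 rad too high.
- **Roll-out:** the roller left faster than my model predicted, at about 0.25 m/s, but dropped cleanly into the box.

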